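# Tip an oriented drill core to its recorded plunge

## Robot

A 6-joint arm with a two-finger parallel gripper is mounted at the origin on a cart in front of the work surface, level with it; the furniture and walls round the work are solid. World frame = base frame: x ahead of the robot, y to its left, z up, the work surface at z = 0. Lengths are in m, angles in degrees, forces in N, time in s.
With the tool pointing down it reaches from about 0.35 to 0.875 m from the base axis. Payload 4.2 kg.
Tool frame: the origin (TCP) lies midway between the tips of the shut fingers; the grasp point (between the pads) lies 19 mm behind it; z points along the fingers, y is the direction in which the jaws open and shut (so a half turn about z gives the same grasp; the last joint's range is limited). The gripper opens to 87 mm and grips with 3 to 60 N. Pads are 19 mm wide; open, the fingers measure 117 mm over their backs; the gripper's body (75 mm by 190 mm) begins 51 mm behind the grasp point.
Start: joints at [91.02, 22.042, 0.453, 0, -68.411, -14.817], TCP at [0.149, 0.607, 0.223] pointing down, gripper open.
Joint ranges: [-179.83, 179.83], [-69.29, 118.12], [-61.27, 80.66], [-181.25, 117.63], [-171.15, -9.14], [-177.46, 177.46]. Speed limits (degrees/s): [159.86, 159.86, 180, 180, 180, 180].

## Interface

Orientations are given as a 3x3 rotation matrix whose columns are the frame's x, y, z axes.
In Python, from station import r gives the robot as it stands.
- The arm moves only by the tool carry_out, never from a script. Its argument "steps" is a list of rows, each a list of 2 entries, a list of its own where there are three numbers: the shift along the tool's x, y, z in cm, then the turn about the tool's z in degrees. In form: [[[x, y, z], twist], ...]. A call has 1 to 20 rows; each row is the pose to reach, as a shift and turn from the pose measured when the call began, along the tool's axes at that moment; what a row does not reach only later rows make up. A row lasts 1/10 s, in which the tool goes at most 50 mm and 8.59 degrees, less where a joint would pass 70% of its speed; a pose out of reach is approached as far as the arm can. A call with a gripper value outside its range is refused whole. "gripper" is the gripper's target within -1 to 1 (fully open at 1, half-way at 0, shut at -1), set as the call begins (left out, the last holds). The fingers move at their own pace and stop on an object; the grip force is fixed at half the most. Time passes only in rows, so rows that repeat a pose let the fingers close. It gives the time, the measured TCP pose, the force and the opening at its end, in the units of the state.
- r.sense(): the state, without advancing time (a new reading comes with each control period).
- r.capture(name): name is "scene" or "top"; returns the picture (384x512x3 uint8, red, green, blue); there is no depth.
- r.calibration(name): a dict with "camera_matrix" (3x3 intrinsics, pixels), "world_from_camera" (4x4, takes a point from camera to world coordinates). Camera axes: x right, y up, looking along -z (the intrinsics and any distortion apply to the point x, -y, -z); pixel columns grow to the right and rows downward; lengths in m; the calibration is good to about 2 mm. A picture is of the moment at which its call begins. calibration takes no time and is no camera call.
- r.finish_job(): hands the job in, once; it reports no verdict.
Trained networks look in the newest picture that a camera, given by its name, has taken for a name from the list of things; names that differ only in an ending like _2 or _b are one class to them, and where a whole thing is asked for, a point or a joint stands for the part that bears it (a point fixed in the world has none). Each returns a list of dicts, best first, with "confidence" (0 to 1); they miss things now and then, are a little off and sometimes report something else, mostly with a low value. They report only what shows in the picture. A call takes as long as a camera call.
- r.cut_out(camera, target): "pixels" (384x512 bool, what is visible of it).
- r.place_of(camera, target): "centre" ([x, y, z] in m, in world coordinates, good to about 4 mm: a listed point, or the origin of a listed thing).
The state is a dict: "time_s": time; "joints": joint angles; "joint_velocities": joint speeds; "effort": joint torques, N m; "tcp_pos": TCP position; "ee_rot": TCP orientation; "wrist_force": force on the tool from outside, world axes, zero at the start; "moment": the same for the moment, N m; "gripper_width": opening from 0.0 (shut) to 1.0 (fully open).
Only numpy, scipy, OpenCV 4.12 (cv2) and the standard library are available. Lean on these libraries where they do the work, as an engineer would, in place of code of your own. Each camera call takes 0.05 s, during which the arm holds its last target. There are 200 camera calls.

## Task

Lift the grey drill core, with the dip gauge clamped on it, out of its wooden cradle and lay it about level in the V of the black rest, with its white depth ring on the rest and the dial upright. Then rock it up on the rest, gauge end rising, until the black swinging pointer settles on the red preset hand, and finish holding it still there, core still in the V, so that its structures can be read.

Things in the scene. Friction and masses are not known exactly. Their poses are not given: they have to be found in the camera images.
- core_grip (a point): grey stone drill core, 36 mm diameter, 210 mm long, about 0.55 kg; the point is on its axis at mid-length, to be grasped across (along x). y runs along the core to the gauge end, z up through the gauge, x across. A dip gauge is clamped on top: round black dial, 72 mm diameter, 10 mm thick, spanning y = 38 to 110 mm and z = 28 to 100 mm, white face towards -x (to the robot).
- core_ring (a point): centre of the white 6 mm wide depth ring painted round the core, on the axis at y = -55 mm from core_grip (away from the gauge); axes as core_grip
- rest_seat (a point): point on the V rest where the axis of a level core lies when seated, 103 mm above the worktop and 32.5 mm above the vertex of the 90-degree V. The core lies along the point's y axis, gauge end to +y (the robot's left). When the core is tipped by an angle a its axis over the V lies 23 mm x sqrt(2 + tan(a)^2) above the vertex, 2 mm more at 28 degrees.
- core_rest: the fixed V rest: round black foot, 88 mm diameter, a post, and a V fork of two rubber-sleeved round arms, 10 mm thick, rising at 45 degrees to either side along x (tips 34 mm out, level with the seat). Origin at the centre of its underside, axes as rest_seat
- core_cradle: fixed plywood cradle, 80 x 190 mm, on which the core starts: board 12 mm thick, two V saddles 14 mm long at y = -78 and +35 mm, reaching 51 mm high and 32 mm to either side; the core's axis lies 52 mm above the worktop, core_grip above the origin. Origin at the worktop; y runs along the core towards the gauge end
- dip_core: the core with its gauge; origin and axes as core_grip
- dip_pointer (a joint): swing of the gauge's black pendulum pointer with brass bob, on the dial, rad: 0 when the core is level, positive by the angle by which the core's gauge end is raised; it hangs by gravity and settles in about a second
- set_hand (a joint): angle of the red hand on the dial, preset to the core's recorded plunge, rad, on the same scale as dip_pointer (0.2 to 0.48); stiff, it keeps its setting
- pointer_tip (a point): tip of the black pointer, 40 mm below its pivot; its z axis points up along the pointer
- set_hand_tip (a point): tip of the red hand, 39 mm from the same pivot; its z axis points up along the hand
- streak_plate: bystander: cream streak plate 48 x 64 x 8 mm, origin at its underside
- dust_brush: bystander: flat brush with wooden handle, 36 x 175 x 11 mm, origin at its underside
- mica_book: bystander: small brown rock, 52 x 62 x 28 mm, origin at its underside
- hematite_lump: bystander: small dark red rock, 59 x 75 x 48 mm, origin at its underside

How it is judged (in metres and radians):
On the way, in this order (a step that is already met when the one before it is completed fails the run):
1. the core is lifted clear of its cradle (contact force between dip_core and core_cradle below 0.01 N and height (world z) of core_grip above 0.085 m and contact force between dip_core and core_rest below 0.01 N), for 0.2 s.
2. the core lies in the V on its depth ring (within 15 mm), pointer within 8 degrees of level (contact force between dip_core and core_rest above 0.3 N and x of core_ring in the frame of rest_seat between -0.008 and 0.008 m and y of core_ring in the frame of rest_seat between -0.015 and 0.015 m and value of joint dip_pointer between -0.14 and 0.14 rad), for 0.2 s.
At the end, for the whole second after the job is handed in: The robot still holds the core; it bears on the V rest at its depth ring (within 15 mm along, 8 mm across) and lies along the V (within about 12 degrees), dial upright within 12 degrees, still, and the settled pointer is within 3 degrees of the red hand (angle between the z axis of pointer_tip and the z axis of set_hand_tip, either way round below 0.052 rad and velocity of joint dip_pointer between -0.2 and 0.2 rad/s and contact force between dip_core and core_rest above 0.3 N and contact force between the fingers and dip_core above 1 N and contact force between dip_core and core_cradle below 0.05 N and x of core_ring in the frame of rest_seat between -0.008 and 0.008 m and y of core_ring in the frame of rest_seat between -0.015 and 0.015 m and x of core_grip in the frame of rest_seat between -0.012 and 0.012 m and angle between core_grip's own x axis and vertical between 1.36 and 1.78 rad and linear speed of dip_core below 0.02 m/s); the arm keeps its last pose, push and grip.
It fails at once if a bystander is pushed more than 30 mm (distance of any of streak_plate, dust_brush, mica_book, hematite_lump from where it was at the start of the episode above 0.03 m).
It also fails if it takes over 51 s, if anything falls off the work surface, if the arm or the gripper's body presses on something with over 40 N, if the wrist force passes 120 N, or if a joint passes its speed limit or range.

## Working session

There is one attempt and no reset: what is moved stays moved. The work goes in short steps, Python scripts to look and compute and a tool call to move; the robot and the scene stay as the last step left them, time stands still between calls to the robot, and variables do not carry over. Pictures are saved under pics/ and viewed, about 8 in all and at most 12, crops included, and the job is handed in when it is done.

Besides the shell and the picture viewer there is one more tool, called after "Request:" by a JSON object that holds its "fn" and its "kwargs", one argument or row to a line. carry_out: Moves the arm, as the interface text tells. Its arguments: {"type":"object","properties":{"steps":{"type":"array","items":{"type":"array"}},"gripper":{"type":"number"}},"required":["steps"]}

```bash
mkdir -p pics; ls
cat > h.py <<'E'
from station import r
import numpy as np, cv2
def save(cam,name):
    im=r.capture(cam); cv2.imwrite(f'pics/{name}.png',cv2.cvtColor(im,cv2.COLOR_RGB2BGR)); return im
def proj(cam,P):
    c=r.calibration(cam);K=np.array(c['camera_matrix']);T=np.linalg.inv(np.array(c['world_from_camera']))
    p=T[:3,:3]@np.array(P)+T[:3,3]; p=np.array([p[0],-p[1],-p[2]]); q=K@p; return q[:2]/q[2]
def ray(cam,uv):
    c=r.calibration(cam);K=np.array(c['camera_matrix']);W=np.array(c['world_from_camera'])
    d=np.linalg.inv(K)@[uv[0],uv[1],1]; d=np.array([d[0],-d[1],-d[2]]); return W[:3,3],W[:3,:3]@d
def atz(cam,uv,z):
    o,d=ray(cam,uv); return o+d*(z-o[2])/d[2]
E
python3 - <<'E'
from h import *
np.set_printoptions(precision=4,suppress=True)
a=save('scene','s1');b=save('top','t1')
cv2.imwrite('pics/both.png',cv2.cvtColor(np.vstack([a,b])[:, :],cv2.COLOR_RGB2BGR))
s=r.sense();print(s['time_s'],s['tcp_pos'],s['ee_rot'],s['wrist_force'],s['gripper_width'])
for c in('scene','top'):
    print(c,r.calibration(c))
    for t in('core_grip','core_ring','rest_seat','core_rest','core_cradle','pointer_tip','set_hand_tip','streak_plate','dust_brush','mica_book','hematite_lump'):
        try: print(t,[(np.round(x['centre'],4),round(x['confidence'],2)) for x in r.place_of(c,t)[:2]])
        except Exception as e: print(t,e)
E
```

```text
pics
0.1 [0.1489 0.6065 0.2216] [[ 0.9711 -0.2386 -0.0004]
 [-0.2386 -0.9711 -0.0019]
 [ 0.0001  0.0019 -1.    ]] [ 0.0218 -0.1149  0.1492] 1.0009315159568035
scene {'camera_matrix': array([[458.5008,   0.    , 257.1182],
       [  0.    , 458.5008, 190.107 ],
       [  0.    ,   0.    ,   1.    ]]), 'world_from_camera': array([[-0.8672,  0.2097, -0.4516, -0.0968],
       [-0.4978, -0.3848,  0.7773,  1.0575],
       [-0.0108,  0.8989,  0.4381,  0.7024],
       [ 0.    ,  0.    ,  0.    ,  1.    ]])}
core_grip []
core_ring []
rest_seat []
core_rest [(array([ 0.4787, -0.1684,  0.002 ]), 0.54)]
core_cradle []
pointer_tip [(array([0.4565, 0.2152, 0.0926]), 0.56)]
set_hand_tip []
streak_plate [(array([ 0.4798, -0.1664,  0.0056]), 0.62), (array([ 0.3786,  0.4121, -0.0013]), 0.47)]
dust_brush [(array([ 0.5993,  0.3142, -0.0015]), 0.72)]
mica_book [(array([ 0.4304, -0.3792,  0.0026]), 0.53), (array([ 0.6044,  0.3152, -0.0001]), 0.17)]
hematite_lump []
top {'camera_matrix': array([[361.4648,   0.    , 253.2889],
       [  0.    , 361.4648, 188.9323],
       [  0.    ,   0.    ,   1.    ]]), '
[... 186 characters left out ...]
  ,  1.    ]])}
core_grip [(array([0.439 , 0.1421, 0.0523]), 0.68)]
core_ring [(array([0.4166, 0.0907, 0.053 ]), 0.56)]
rest_seat [(array([ 0.4799, -0.1636,  0.1025]), 0.57)]
core_rest [(array([ 0.4794, -0.1624,  0.0013]), 0.95)]
core_cradle [(array([ 0.4379,  0.1417, -0.0018]), 0.88)]
pointer_tip [(array([0.3774, 0.4065, 0.001 ]), 0.57)]
set_hand_tip [(array([0.4393, 0.1425, 0.0518]), 0.62), (array([0.4385, 0.1412, 0.0003]), 0.5)]
streak_plate [(array([0.3773, 0.409 , 0.0034]), 0.55), (array([ 0.4385,  0.1394, -0.0031]), 0.16)]
dust_brush [(array([0.6037, 0.3164, 0.    ]), 0.9)]
mica_book [(array([ 0.4325, -0.3748, -0.0005]), 0.81)]
hematite_lump [(array([ 0.632 , -0.2561, -0.0007]), 0.65)]
```

View pics/s1.png

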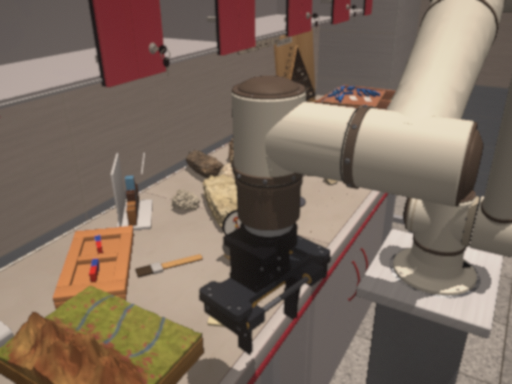

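View pics/t1.png

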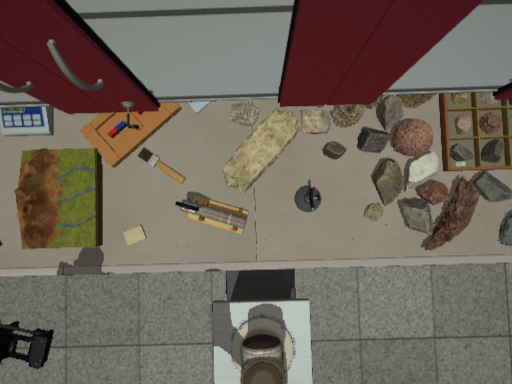

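The scene view is mostly blocked by the arm. The top view shows the core and gauge in the cradle around pixel (215,214), with the gauge end to the left at (187,206), and the rest at (308,198) with its fork running roughly along x. Next I'll measure both axes.

Run:
```python
from h import *
np.set_printoptions(precision=4,suppress=True)
im=save('top','t2')
def axis(t,z):
    L=r.cut_out('top',t)
    for d in L[:2]:
        v,u=np.nonzero(d['pixels']); P=np.array([atz('top',(a,b),z)[:2] for a,b in zip(u,v)])
        (c,s,a)=cv2.minAreaRect((P*1000).astype(np.float32)); 
        w,V=np.linalg.eigh(np.cov(P.T)); print(t,round(d['confidence'],2),len(u),P.mean(0),'pca',V[:,1],np.degrees(np.arctan2(V[0,1],V[1,1])),'rect',np.array(c),s,a)
axis('dip_core',.052);axis('core_cradle',.012);axis('core_rest',.09)
for i in range(3):
    im=r.capture('top')
    for t in('core_grip','core_ring','rest_seat','core_cradle','core_rest'): print(t,[(np.round(x['centre'],4),round(x['confidence'],2)) for x in r.place_of('top',t)[:1]])
big=lambda x0,y0,w,h,k:cv2.resize(cv2.cvtColor(im[y0:y0+h,x0:x0+w],cv2.COLOR_RGB2BGR),None,fx=k,fy=k,interpolation=cv2.INTER_CUBIC)
cv2.imwrite('pics/c1.png',np.hstack([big(165,185,90,60,5)[:,:450],big(280,168,60,60,5)]))
```

```text
dip_core 0.76 826 [0.4435 0.1485] pca [0.3247 0.9458] 18.94770709995141 rect [444.8522 151.5364] (230.12429809570312, 43.01021194458008) 70.04032897949219
core_cradle 0.8 777 [0.4414 0.1346] pca [0.3164 0.9486] 18.44770040784812 rect [438.3989 134.4696] (190.3790283203125, 83.1304931640625) 70.4078598022461
core_rest 0.79 579 [ 0.4821 -0.1518] pca [-0.999 -0.045] -92.58002126844308 rect [ 482.3907 -151.3718] (79.6414566040039, 78.09021759033203) 43.10232925415039
core_rest 0.23 390 [0.6011 0.3023] pca [0.592 0.806] 36.296056256460865 rect [592.5321 296.3099] (159.17880249023438, 33.806758880615234) 50.27034378051758
core_grip [(array([0.441 , 0.1425, 0.0504]), 0.78)]
core_ring [(array([0.4193, 0.0903, 0.053 ]), 0.57)]
rest_seat [(array([ 0.4798, -0.1622,  0.1017]), 0.7)]
core_cradle [(array([ 0.4396,  0.1383, -0.0029]), 0.6)]
core_rest [(array([ 0.4803, -0.1624,  0.0014]), 0.92)]
core_grip [(array([0.4409, 0.1419, 0.0491]), 0.8)]
core_ring [(array([0.424 , 0.0903, 0.0519]), 0.7)]
rest_seat [(array([ 0.4792, -0.1639,  0.1024]), 0.77)]
core_cradle [(array([0.441 , 0.1394, 0.0006]), 0.68)]
core_rest [(array([ 0.4809, -0.1635,  0.0006]), 0.77)]
core_grip [(array([0.4403, 0.1416, 0.0529]), 0.9)]
core_ring [(array([0.4208, 0.0902, 0.0501]), 0.75)]
rest_seat [(array([ 0.4801, -0.1633,  0.1005]), 0.56)]
core_cradle [(array([ 0.4392,  0.1385, -0.0021]), 0.58)]
core_rest [(array([ 0.4824, -0.1638,  0.0013]), 0.82)]
```

View pics/c1.png

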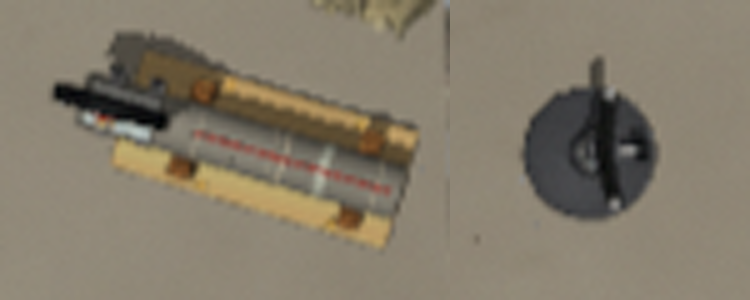

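The crop shows the core's red line at about 18.5° yaw, the white ring at crop (322,170), saddles at (190,125) and (360,180), and the rest's fork from (597,60) to (612,205).

The tool can only twist about vertical, so I'll do it this way:
1. Lift the core near mid-length and lay it level on the V.
2. Let the gauge end down to the table and regrasp the tail behind the rest.
3. Lever the tail down so the gauge end rises.

First I'll move above the core.

Request:
{"fn": "carry_out", "kwargs": {
  "steps": [
    [[39.3,39.8,0],94.7],
    [[39.3,39.8,0],94.7],
    [[39.3,39.8,0],94.7],
    [[39.3,39.8,0],94.7],
    [[39.3,39.8,0],94.7],
    [[39.3,39.8,0],94.7],
    [[39.3,39.8,0],94.7],
    [[39.3,39.8,0],94.7],
    [[39.3,39.8,0],94.7],
    [[39.3,39.8,0],94.7],
    [[39.3,39.8,0],94.7],
    [[39.3,39.8,0],94.7],
    [[39.3,39.8,0],94.7],
    [[39.3,39.8,0],94.7],
    [[39.3,39.8,0],94.7],
    [[39.3,39.8,0],94.7]
  ],
  "gripper": 1
}}

```text
time_s: 3.9
tcp_pos: [0.4353, 0.1279, 0.2226]
ee_rot: [[-0.315, -0.949, 0.0], [-0.949, 0.315, 0.0], [-0.0, -0.0, -1.0]]
wrist_force: [-0.1, -0.7, -0.3]
gripper_width: 1.002
```

Run:
```python
from h import *
np.set_printoptions(precision=4,suppress=True)
s=r.sense();print(s['time_s'],s['tcp_pos'],s['ee_rot'],s['joints'])
im=save('scene','s2')
for t in('core_grip','core_ring','rest_seat','core_rest','core_cradle','pointer_tip','set_hand_tip'):
    print(t,[(np.round(x['centre'],4),round(x['confidence'],2)) for x in r.place_of('scene',t)[:2]])
a=atz('top',(309.4,180),.103);b=atz('top',(312.4,209),.103);print('fork',a,b,np.degrees(np.arctan2(*(a-b)[[1,0]])))
a=atz('top',(165+195/5,185+133/5),.07);b=atz('top',(165+388/5,185+190/5),.07);print('core',a,b,np.degrees(np.arctan2(*(a-b)[:2])))
cv2.imwrite('pics/s2b.png',cv2.resize(cv2.cvtColor(im,cv2.COLOR_RGB2BGR),None,fx=1.5,fy=1.5,interpolation=cv2.INTER_CUBIC))
```

```text
3.9 [0.4353 0.1279 0.2226] [[-0.3146 -0.9492  0.0001]
 [-0.9492  0.3146  0.0002]
 [-0.0002 -0.0001 -1.    ]] [ 36.9941   5.0911 -22.3157  -0.0053 -62.5812 -55.3313]
core_grip [(array([0.4418, 0.1402, 0.0509]), 0.98)]
core_ring [(array([0.4229, 0.089 , 0.0545]), 0.79), (array([ 0.3758,  0.4135, -0.0001]), 0.34)]
rest_seat [(array([ 0.4797, -0.1652,  0.1044]), 0.97), (array([ 0.4783, -0.168 ,  0.0041]), 0.27)]
core_rest [(array([ 0.4783, -0.1637,  0.0051]), 0.57)]
core_cradle [(array([0.4384, 0.1441, 0.0015]), 0.95)]
pointer_tip []
set_hand_tip [(array([0.4567, 0.204 , 0.0923]), 0.51)]
fork [ 0.534  -0.1581  0.103 ] [ 0.4461 -0.1638  0.103 ] 3.7439529286641657
core [0.4476 0.1688 0.07  ] [0.4087 0.0494 0.07  ] 18.01891285417334
```

View pics/s2b.png

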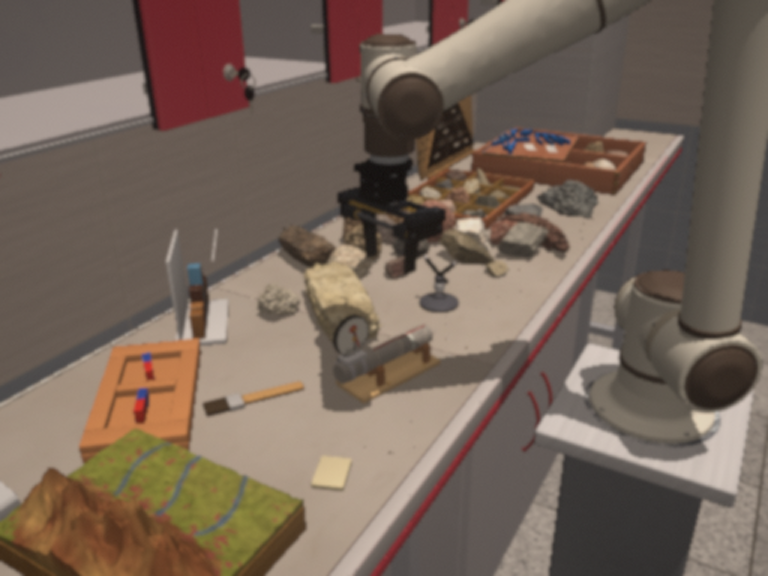

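The scene now shows the dial facing the camera with its red hand at (352,332), the core in its cradle, and the rest clear. I'll descend and grasp.

Request:
{"fn": "carry_out", "kwargs": {
  "steps": [
    [[0,-0.1,4],0],
    [[0,-0.1,8],0],
    [[0,-0.1,12],0],
    [[0,-0.1,15],0],
    [[0,-0.1,17],0],
    [[0,-0.1,18.5],0],
    [[0,-0.1,19],0],
    [[0,-0.1,19],0],
    [[0,-0.1,19],0],
    [[0,-0.1,19],0]
  ],
  "gripper": 1
}}

```text
time_s: 5.3
tcp_pos: [0.4373, 0.127, 0.0335]
ee_rot: [[-0.317, -0.948, 0.002], [-0.948, 0.317, 0.001], [-0.002, -0.001, -1.0]]
wrist_force: [-0.5, 0.8, 0.1]
gripper_width: 1.004
```

Request:
{"fn": "carry_out", "kwargs": {
  "steps": [
    [[0,0,0],0],
    [[0,0,0],0],
    [[0,0,0],0],
    [[0,0,0],0],
    [[0,0,0],0],
    [[0,0,0],0],
    [[0,0,0],0],
    [[0,0,0],0],
    [[0,0,0],0],
    [[0,0,0],0],
    [[0,0,0],0],
    [[0,0,0],0]
  ],
  "gripper": -1
}}

```text
time_s: 6.5
tcp_pos: [0.4349, 0.1274, 0.0332]
ee_rot: [[-0.319, -0.948, -0.002], [-0.948, 0.319, 0.001], [-0.001, 0.003, -1.0]]
wrist_force: [-10.6, 9.4, 4.8]
gripper_width: 0.403
```

Request:
{"fn": "carry_out", "kwargs": {
  "steps": [
    [[0,0,-0.5],0],
    [[0,0,-1.2],0],
    [[0,0,-2.2],0],
    [[0,0,-3.5],0],
    [[0,0,-5],0],
    [[0,0,-6.5],0],
    [[0,0,-8],0],
    [[0,0,-9.5],0],
    [[0,0,-11],0],
    [[0,0,-12.2],0],
    [[0,0,-13],0],
    [[0,0,-13.4],0],
    [[0,0,-13.5],0],
    [[0,0,-13.5],0],
    [[0,0,-13.5],0],
    [[0,0,-13.5],0]
  ]
}}

```text
time_s: 8.1
tcp_pos: [0.4349, 0.1271, 0.1676]
ee_rot: [[-0.319, -0.948, -0.003], [-0.948, 0.319, 0.001], [0.0, 0.003, -1.0]]
wrist_force: [-0.2, 0.4, -6.6]
gripper_width: 0.406
```

Run:
```python
from h import *
np.set_printoptions(precision=4,suppress=True)
s=r.sense();print(s['time_s'],s['tcp_pos'],s['ee_rot'],s['wrist_force'],s['gripper_width'])
im=save('scene','s3')
for t in('core_grip','core_ring','rest_seat','pointer_tip','set_hand_tip'):
    print(t,[(np.round(x['centre'],4),round(x['confidence'],2)) for x in r.place_of('scene',t)[:2]])
im2=save('top','t3')
for t in('core_grip','core_ring','rest_seat'):
    print(t,[(np.round(x['centre'],4),round(x['confidence'],2)) for x in r.place_of('top',t)[:2]])
u,v=proj('scene',[.45,.15,.19]).astype(int)
c=im[max(v-60,0):v+60,max(u-80,0):u+80]
cv2.imwrite('pics/s3c.png',cv2.resize(cv2.cvtColor(c,cv2.COLOR_RGB2BGR),None,fx=5,fy=5,interpolation=cv2.INTER_CUBIC)); print(u,v)
```

```text
8.1 [0.4349 0.1271 0.1676] [[-0.3189 -0.9478 -0.0034]
 [-0.9478  0.3189  0.0007]
 [ 0.0005  0.0035 -1.    ]] [-0.162   0.3993 -6.5718] 0.40550048375329256
core_grip [(array([0.4378, 0.1387, 0.1848]), 0.79)]
core_ring [(array([0.4199, 0.09  , 0.1872]), 0.63)]
rest_seat [(array([ 0.481 , -0.1625,  0.1038]), 0.97)]
pointer_tip [(array([0.4592, 0.219 , 0.2253]), 0.54)]
set_hand_tip [(array([0.457 , 0.2023, 0.2244]), 0.6)]
core_grip []
core_ring [(array([0.4224, 0.0914, 0.1879]), 0.75)]
rest_seat [(array([ 0.4789, -0.1628,  0.1011]), 0.64), (array([0.4207, 0.0898, 0.1885]), 0.48)]
250 188
```

View pics/s3c.png

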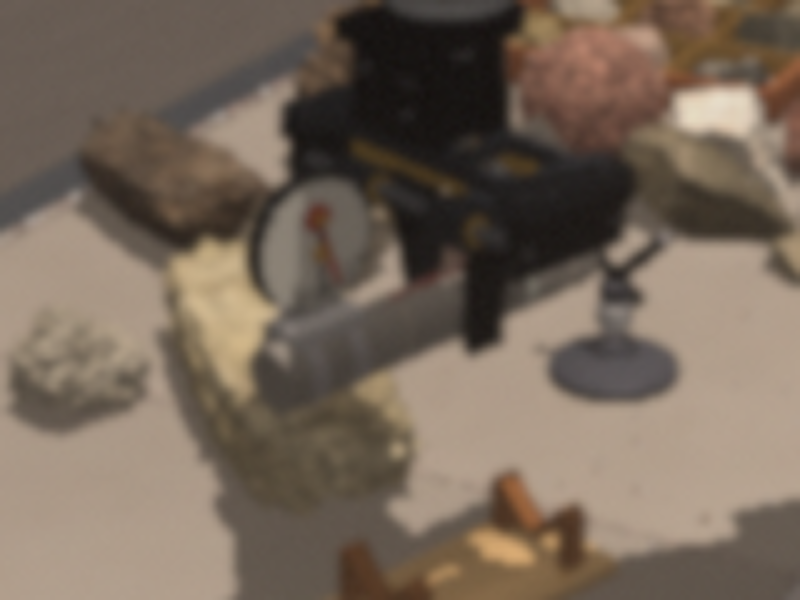

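The core hangs level and the grip holds (6.6 N). The crop shows the red hand at (335,265), to the tail side of the pointer. I'll carry it above the rest and align it with the V.

Request:
{"fn": "carry_out", "kwargs": {
  "steps": [
    [[0.5,-0.3,0],-0.5],
    [[1.5,-0.8,0],-1.5],
    [[3,-1.6,0],-3],
    [[5,-2.7,0],-5],
    [[7.5,-4,0],-7.5],
    [[10,-5.4,0],-10],
    [[12.5,-6.7,0],-12.5],
    [[15,-8,0],-15],
    [[17.5,-9.4,0],-17.5],
    [[19.5,-10.4,0],-19.5],
    [[21,-11.2,0],-21],
    [[22,-11.8,0],-21.8],
    [[22.4,-12,0],-22],
    [[22.4,-12,0],-22],
    [[22.4,-12,0],-22],
    [[22.4,-12,0],-22]
  ]
}}

```text
time_s: 10.2
tcp_pos: [0.4774, -0.1228, 0.1678]
ee_rot: [[0.06, -0.998, -0.002], [-0.998, -0.06, 0.002], [-0.002, 0.002, -1.0]]
wrist_force: [0.7, -0.1, -7.0]
gripper_width: 0.401
```

Run:
```python
from h import *
np.set_printoptions(precision=4,suppress=True)
s=r.sense();print(s['time_s'],s['tcp_pos'],s['ee_rot'],s['wrist_force'],s['gripper_width'])
im=save('scene','s4')
for t in('core_grip','core_ring','rest_seat','pointer_tip','set_hand_tip'):
    print(t,[(np.round(x['centre'],4),round(x['confidence'],2)) for x in r.place_of('scene',t)[:2]])
im2=save('top','t4')
for t in('core_grip','core_ring','rest_seat'):
    print(t,[(np.round(x['centre'],4),round(x['confidence'],2)) for x in r.place_of('top',t)[:2]])
u,v=proj('scene',[.475,-.13,.15]).astype(int)
big=lambda c,k:cv2.resize(cv2.cvtColor(c,cv2.COLOR_RGB2BGR),None,fx=k,fy=k,interpolation=cv2.INTER_CUBIC)
A=big(im[v-45:v+45,u-50:u+50],5)
u,v=proj('top',[.475,-.14,.15]).astype(int)
B=big(im2[v-45:v+45,u-30:u+30],5)
cv2.imwrite('pics/s4c.png',np.hstack([A,B])); print(u,v)
```

```text
10.2 [ 0.4774 -0.1228  0.1678] [[ 0.0601 -0.9982 -0.0022]
 [-0.9982 -0.0601  0.0016]
 [-0.0017  0.0021 -1.    ]] [ 0.6753 -0.1243 -7.0302] 0.4014578516597666
core_grip [(array([ 0.4771, -0.1079,  0.1859]), 0.96), (array([ 0.3786,  0.4117, -0.0001]), 0.26)]
core_ring [(array([ 0.4777, -0.1648,  0.1905]), 0.77)]
rest_seat [(array([ 0.4798, -0.1639,  0.1037]), 0.77), (array([ 0.6039,  0.3152, -0.0027]), 0.65)]
pointer_tip []
set_hand_tip [(array([ 0.4802, -0.1657,  0.1027]), 0.26)]
core_grip []
core_ring []
rest_seat []
306 199
```

View pics/s4c.png

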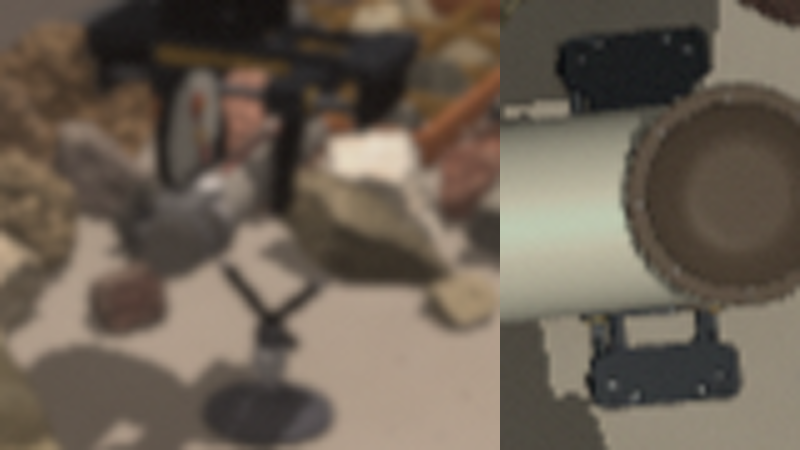

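Request:
{"fn": "carry_out", "kwargs": {
  "steps": [
    [[0,0,0.5],0],
    [[0,0,1.5],0],
    [[0,0,2.8],0],
    [[0,0,4.2],0],
    [[0,0,5.5],0],
    [[0,0,6.5],0],
    [[0,0,7.2],0],
    [[0,0,7.7],0],
    [[0,0,8],0],
    [[0,0,8.2],0],
    [[0,0,8.2],0],
    [[0,0,8.2],0]
  ]
}}

```text
time_s: 11.9
tcp_pos: [0.4776, -0.1231, 0.0861]
ee_rot: [[0.06, -0.998, -0.001], [-0.998, -0.06, 0.001], [-0.002, 0.001, -1.0]]
wrist_force: [-0.7, 0.2, -6.3]
gripper_width: 0.403
```

Request:
{"fn": "carry_out", "kwargs": {
  "steps": [
    [[0,0,0.05],0],
    [[0,0,0.1],0],
    [[0,0,0.15],0],
    [[0,0,0.15],0],
    [[0,0,0.15],0]
  ]
}}

```text
time_s: 12.4
tcp_pos: [0.4776, -0.1231, 0.0846]
ee_rot: [[0.06, -0.998, -0.001], [-0.998, -0.06, 0.001], [-0.001, 0.001, -1.0]]
wrist_force: [-0.3, 0.2, -6.7]
gripper_width: 0.411
```

Request:
{"fn": "carry_out", "kwargs": {
  "steps": [
    [[0,0,0.05],0],
    [[0,0,0.1],0],
    [[0,0,0.15],0],
    [[0,0,0.15],0],
    [[0,0,0.15],0]
  ]
}}

```text
time_s: 12.9
tcp_pos: [0.4777, -0.1231, 0.0832]
ee_rot: [[0.06, -0.998, -0.001], [-0.998, -0.06, 0.001], [-0.001, 0.001, -1.0]]
wrist_force: [0.5, 0.1, -6.1]
gripper_width: 0.4
```

Request:
{"fn": "carry_out", "kwargs": {
  "steps": [
    [[0,0,0.05],0],
    [[0,0,0.1],0],
    [[0,0,0.15],0],
    [[0,0,0.15],0],
    [[0,0,0.15],0]
  ]
}}

```text
time_s: 13.4
tcp_pos: [0.4779, -0.1231, 0.0817]
ee_rot: [[0.06, -0.998, -0.001], [-0.998, -0.06, 0.001], [-0.001, 0.001, -1.0]]
wrist_force: [0.3, 1.4, -6.5]
gripper_width: 0.407
```

Request:
{"fn": "carry_out", "kwargs": {
  "steps": [
    [[0,0,0.05],0],
    [[0,0,0.1],0],
    [[0,0,0.15],0],
    [[0,0,0.15],0],
    [[0,0,0.15],0]
  ]
}}

```text
time_s: 13.9
tcp_pos: [0.478, -0.1231, 0.0802]
ee_rot: [[0.06, -0.998, -0.001], [-0.998, -0.06, 0.001], [-0.001, 0.001, -1.0]]
wrist_force: [0.0, -0.1, -5.0]
gripper_width: 0.405
```

Run:
```python
from h import *
np.set_printoptions(precision=4,suppress=True)
s=r.sense();print(s['time_s'],s['tcp_pos'],s['ee_rot'],s['wrist_force'],s['moment'])
im=save('scene','s5')
for t in('core_grip','core_ring','rest_seat','pointer_tip','set_hand_tip'):
    print(t,[(np.round(x['centre'],4),round(x['confidence'],2)) for x in r.place_of('scene',t)[:1]])
u,v=proj('scene',[.475,-.12,.11]).astype(int)
cv2.imwrite('pics/s5c.png',cv2.resize(cv2.cvtColor(im[v-40:v+40,u-50:u+50],cv2.COLOR_RGB2BGR),None,fx=7,fy=7,interpolation=cv2.INTER_CUBIC))
```

```text
13.9 [ 0.478  -0.1231  0.0802] [[ 0.0599 -0.9982 -0.0007]
 [-0.9982 -0.0599  0.0013]
 [-0.0014  0.0006 -1.    ]] [ 0.0124 -0.0793 -5.0284] [ 0.1353 -0.2151  0.0049]
core_grip [(array([ 0.4776, -0.1079,  0.0983]), 0.91)]
core_ring [(array([ 0.4804, -0.1642,  0.1071]), 0.93)]
rest_seat [(array([ 0.4827, -0.1637,  0.104 ]), 0.89)]
pointer_tip [(array([ 0.4308, -0.3773, -0.0003]), 0.54)]
set_hand_tip []
```

View pics/s5c.png

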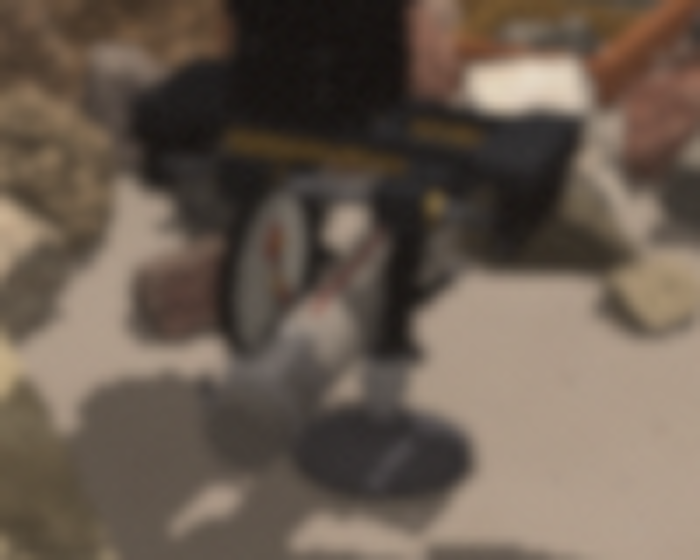

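Request:
{"fn": "carry_out", "kwargs": {
  "steps": [
    [[0,0,0.02],0],
    [[0,0,0.02],0],
    [[0,0,0.02],0],
    [[0,0,0.02],0],
    [[0,0,0.02],0]
  ]
}}

```text
time_s: 14.7
tcp_pos: [0.4779, -0.1231, 0.08]
ee_rot: [[0.06, -0.998, -0.001], [-0.998, -0.06, 0.001], [-0.001, 0.001, -1.0]]
wrist_force: [0.4, 0.4, -5.3]
gripper_width: 0.407
```

Run:
```python
from h import *
np.set_printoptions(precision=4,suppress=True)
s=r.sense();print(s['time_s'],s['tcp_pos'],s['wrist_force'],s['moment'])
for k in range(3):
    im=r.capture('scene'); s=r.sense(); print(s['wrist_force'],s['moment'])
    for t in('core_grip','core_ring'):
        print(t,[(np.round(x['centre'],4),round(x['confidence'],2)) for x in r.place_of('scene',t)[:1]])
# dial panels: rectify dial plane (level core, yaw) from s2 (cradle) and s3 (lifted)
def rect(file,grip,yaw):
    img=cv2.imread(file); y=np.array([np.sin(yaw),np.cos(yaw),0]);x=np.array([y[1],-y[0],0]);z=np.array([0,0,1.])
    C=np.array(grip)+.074*y+.064*z-.005*x
    uv=[];q=[]
    for a,b in((-.045,-.045),(.045,-.045),(.045,.045),(-.045,.045)):
        uv.append(proj('scene',C+a*y+b*z)); q.append((150-a/.045*150,150-b/.045*150))
    M=cv2.getPerspectiveTransform(np.float32(uv),np.float32(q)); return cv2.warpPerspective(img,M,(300,300),flags=cv2.INTER_CUBIC)
A=rect('pics/s2.png',(.4405,.1405,.052),np.radians(18.4));B=rect('pics/s3.png',(.4392,.1398,.1865),np.radians(18.6))
cv2.imwrite('pics/dial.png',np.hstack([A,B]))
```

```text
14.7 [ 0.4779 -0.1231  0.08  ] [ 0.4196  0.391  -5.3247] [ 0.15   -0.1561 -0.0283]
[ 0.5008  0.4836 -5.0061] [ 0.1477 -0.1457  0.0085]
core_grip [(array([ 0.4768, -0.1099,  0.0966]), 0.61)]
core_ring [(array([ 0.4818, -0.1643,  0.1063]), 0.92)]
[ 0.9442  1.3586 -4.1631] [ 0.1265 -0.1269 -0.0317]
core_grip [(array([ 0.4782, -0.1106,  0.0993]), 0.7)]
core_ring [(array([ 0.4815, -0.1637,  0.104 ]), 0.63)]
[ 0.5621  1.1423 -4.7507] [ 0.1141 -0.1069  0.0762]
core_grip [(array([ 0.4764, -0.1077,  0.0985]), 0.91)]
core_ring [(array([ 0.4774, -0.1603,  0.1042]), 0.71)]
```

View pics/dial.png

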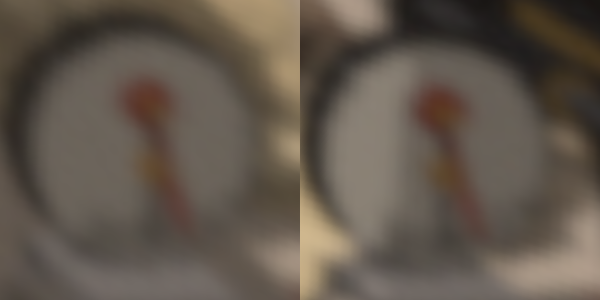

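Contact with the V is about 1.5 to 2.5 N, with the core a little gauge-down. The rectified dial puts the red hand about 16 to 18° from the pointer. I'll pass through level again later as a sure step 2. Now I'll let the gauge end down to the table about the V.

Request:
{"fn": "carry_out", "kwargs": {
  "steps": [
    [[0.02,0,0.1],0],
    [[0.05,0,0.2],0],
    [[0.1,0,0.3],0],
    [[0.13,0,0.4],0],
    [[0.17,0,0.5],0],
    [[0.22,0,0.6],0],
    [[0.27,0,0.7],0],
    [[0.33,0,0.8],0],
    [[0.38,0,0.9],0],
    [[0.45,0,1.0],0],
    [[0.5,0,1.1],0],
    [[0.55,0,1.2],0],
    [[0.58,0,1.25],0],
    [[0.58,0,1.25],0],
    [[0.58,0,1.25],0]
  ]
}}

```text
time_s: 16.65
tcp_pos: [0.4785, -0.1289, 0.0675]
ee_rot: [[0.06, -0.998, -0.0], [-0.998, -0.06, 0.001], [-0.001, 0.0, -1.0]]
wrist_force: [1.7, 2.0, -5.7]
gripper_width: 0.409
```

Run:
```python
from h import *
np.set_printoptions(precision=4,suppress=True)
s=r.sense();print(s['time_s'],s['tcp_pos'],s['wrist_force'],s['moment'])
im=save('scene','s6')
for t in('core_grip','core_ring','dip_core'):
        print(t,[(np.round(x['centre'],4),round(x['confidence'],2)) for x in r.place_of('scene',t)[:1]])
u,v=proj('scene',[.475,-.10,.09]).astype(int)
cv2.imwrite('pics/s6c.png',cv2.resize(cv2.cvtColor(im[v-50:v+50,u-60:u+60],cv2.COLOR_RGB2BGR),None,fx=6,fy=6,interpolation=cv2.INTER_CUBIC))
```

```text
16.65 [ 0.4785 -0.1289  0.0675] [ 1.7085  1.9934 -5.7378] [ 0.3447 -0.6369  0.0443]
core_grip [(array([ 0.4772, -0.1192,  0.0792]), 0.85)]
core_ring [(array([ 0.4784, -0.1641,  0.1036]), 0.78)]
dip_core [(array([ 0.4789, -0.1158,  0.0806]), 0.79)]
```

View pics/s6c.png

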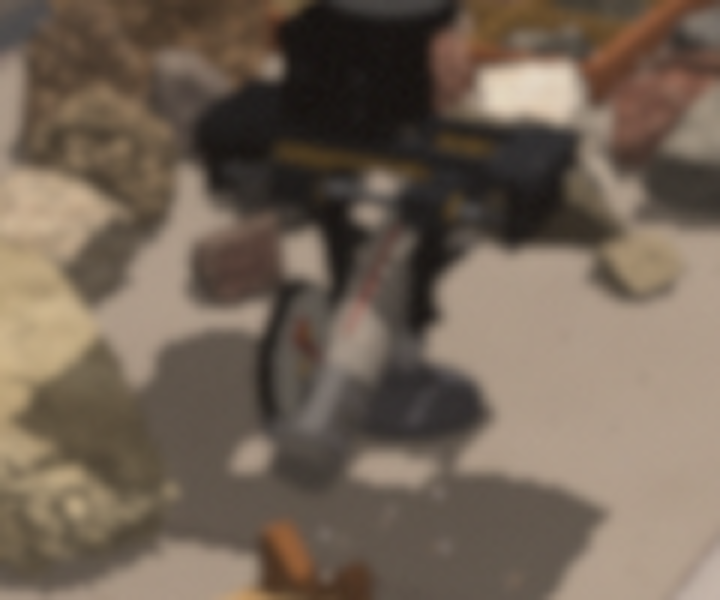

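The core pivots freely and the ring is still on the V, with the gauge end near the table at (310,460). I'll lower it a little more until it touches.

Request:
{"fn": "carry_out", "kwargs": {
  "steps": [
    [[0.03,0,0.05],0],
    [[0.06,0,0.1],0],
    [[0.09,0,0.15],0],
    [[0.12,0,0.2],0],
    [[0.15,0,0.25],0],
    [[0.15,0,0.25],0],
    [[0.15,0,0.25],0]
  ]
}}

```text
time_s: 17.55
tcp_pos: [0.4786, -0.1304, 0.065]
ee_rot: [[0.06, -0.998, -0.0], [-0.998, -0.06, 0.001], [-0.001, 0.0, -1.0]]
wrist_force: [1.2, 2.0, -5.8]
gripper_width: 0.405
```

Request:
{"fn": "carry_out", "kwargs": {
  "steps": [
    [[0.03,0,0.05],0],
    [[0.06,0,0.1],0],
    [[0.09,0,0.15],0],
    [[0.1,0,0.2],0],
    [[0.1,0,0.2],0]
  ]
}}

```text
time_s: 18.05
tcp_pos: [0.4788, -0.1309, 0.0643]
ee_rot: [[0.06, -0.998, 0.0], [-0.998, -0.06, 0.002], [-0.002, -0.0, -1.0]]
wrist_force: [-0.8, 6.5, 4.1]
gripper_width: 0.401
```

Run:
```python
from h import *
np.set_printoptions(precision=4,suppress=True)
s=r.sense();print(s['time_s'],s['tcp_pos'],s['wrist_force'],s['moment'])
im=save('scene','s7')
for t in('core_grip','core_ring','dip_core'):
        print(t,[(np.round(x['centre'],4),round(x['confidence'],2)) for x in r.place_of('scene',t)[:1]])
```

```text
18.05 [ 0.4788 -0.1309  0.0643] [-0.8232  6.511   4.1248] [1.9842 0.3935 0.0222]
core_grip [(array([ 0.4813, -0.1207,  0.0732]), 0.81)]
core_ring []
dip_core [(array([ 0.4297, -0.3787,  0.0001]), 0.73)]
```

The gauge end now rests on the table (the force jumped to +4 N). Releasing.

Request:
{"fn": "carry_out", "kwargs": {
  "steps": [
    [[0,0,0],0],
    [[0,0,0],0],
    [[0,0,0],0],
    [[0,0,0],0],
    [[0,0,0],0],
    [[0,0,0],0],
    [[0,0,0],0],
    [[0,0,0],0],
    [[0,0,0],0]
  ],
  "gripper": 1
}}

```text
time_s: 19.15
tcp_pos: [0.4788, -0.1309, 0.0642]
ee_rot: [[0.061, -0.998, 0.0], [-0.998, -0.061, 0.002], [-0.002, -0.0, -1.0]]
wrist_force: [0.8, -0.4, 0.1]
gripper_width: 0.991
```

Request:
{"fn": "carry_out", "kwargs": {
  "steps": [
    [[0,0,-2],0],
    [[0,0,-5],0],
    [[0,0,-8.5],0],
    [[0,0,-11],0],
    [[0,0,-12],0],
    [[2,0,-12],0],
    [[4.5,0,-12],0],
    [[6.2,0,-12],0],
    [[6.2,0,-12],0],
    [[6.2,0,-12],0]
  ]
}}

```text
time_s: 20.15
tcp_pos: [0.4819, -0.1929, 0.1831]
ee_rot: [[0.06, -0.998, -0.002], [-0.998, -0.06, 0.002], [-0.002, 0.001, -1.0]]
wrist_force: [-1.2, 0.5, -0.1]
gripper_width: 0.999
```

Run:
```python
from h import *
np.set_printoptions(precision=4,suppress=True)
s=r.sense();print(s['time_s'],s['tcp_pos'],s['wrist_force'],s['gripper_width'])
im=save('scene','s8')
for t in('core_grip','core_ring','rest_seat'):
        print(t,[(np.round(x['centre'],4),round(x['confidence'],2)) for x in r.place_of('scene',t)[:1]])
im2=save('top','t8')
for t in('core_grip','core_ring','rest_seat'):
        print(t,[(np.round(x['centre'],4),round(x['confidence'],2)) for x in r.place_of('top',t)[:1]])
u,v=proj('scene',[.475,-.12,.09]).astype(int)
A=cv2.resize(im[v-50:v+50,u-50:u+50],None,fx=5,fy=5,interpolation=cv2.INTER_CUBIC)
u,v=proj('top',[.475,-.12,.09]).astype(int)
B=cv2.resize(im2[v-50:v+50,u-30:u+30],None,fx=5,fy=5,interpolation=cv2.INTER_CUBIC)
cv2.imwrite('pics/s8c.png',cv2.cvtColor(np.hstack([A,B]),cv2.COLOR_RGB2BGR))
```

```text
20.15 [ 0.4819 -0.1929  0.1831] [-1.2167  0.4864 -0.0723] 0.999480151338354
core_grip [(array([ 0.479 , -0.1217,  0.0751]), 0.96)]
core_ring [(array([ 0.481 , -0.1639,  0.1072]), 0.92)]
rest_seat [(array([ 0.4789, -0.1204,  0.0746]), 0.72)]
core_grip []
core_ring []
rest_seat [(array([ 0.4799, -0.1623,  0.1003]), 0.39)]
```

View pics/s8c.png

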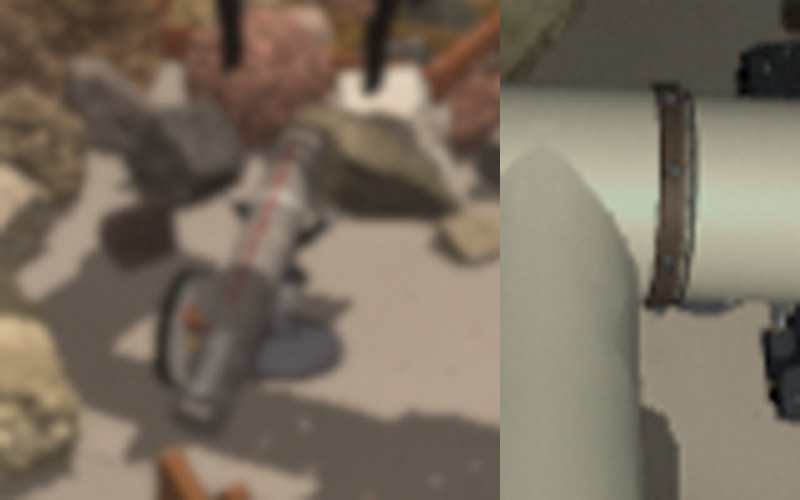

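The core leans stably in the V with the ring at the seat and the gauge end on the table. I'll grasp the tail.

Request:
{"fn": "carry_out", "kwargs": {
  "steps": [
    [[0,0,3],0],
    [[0,0,6],0],
    [[0,0,7.2],0],
    [[0,0,7.5],0],
    [[0,0,7.5],0],
    [[0,0,7.5],0]
  ],
  "gripper": 1
}}

```text
time_s: 21.15
tcp_pos: [0.4837, -0.1927, 0.1106]
ee_rot: [[0.062, -0.998, 0.003], [-0.998, -0.062, 0.001], [-0.001, -0.003, -1.0]]
wrist_force: [0.6, -0.0, 0.6]
gripper_width: 1.0
```

Request:
{"fn": "carry_out", "kwargs": {
  "steps": [
    [[0,0,0],0],
    [[0,0,0],0],
    [[0,0,0],0],
    [[0,0,0],0],
    [[0,0,0],0],
    [[0,0,0],0],
    [[0,0,0],0],
    [[0,0,0],0],
    [[0,0,0],0],
    [[0,0,0],0],
    [[0,0,0],0]
  ],
  "gripper": -1
}}

```text
time_s: 22.25
tcp_pos: [0.4831, -0.1926, 0.1104]
ee_rot: [[0.061, -0.998, 0.002], [-0.998, -0.061, 0.001], [-0.001, -0.002, -1.0]]
wrist_force: [-2.0, 0.3, 0.0]
gripper_width: 0.407
```

Request:
{"fn": "carry_out", "kwargs": {
  "steps": [
    [[0.06,0,0.15],0],
    [[0.15,0,0.35],0],
    [[0.22,0,0.55],0],
    [[0.3,0,0.75],0],
    [[0.36,0,0.95],0],
    [[0.42,0,1.15],0],
    [[0.47,0,1.35],0],
    [[0.53,0,1.55],0],
    [[0.57,0,1.75],0],
    [[0.6,0,1.95],0],
    [[0.62,0,2.15],0],
    [[0.63,0,2.3],0],
    [[0.63,0,2.4],0],
    [[0.63,0,2.4],0],
    [[0.63,0,2.4],0]
  ]
}}

```text
time_s: 23.75
tcp_pos: [0.4843, -0.2021, 0.0905]
ee_rot: [[0.065, -0.998, 0.004], [-0.998, -0.065, -0.004], [0.005, -0.003, -1.0]]
wrist_force: [-8.5, -10.0, 19.6]
gripper_width: 0.407
```

```bash
cat > look.py <<'E'
from h import *
import sys
np.set_printoptions(precision=4,suppress=True)
s=r.sense();print(s['time_s'],s['tcp_pos'],s['wrist_force'],s['moment'])
im=save('scene',sys.argv[1]);P={}
for t in('core_grip','core_ring','rest_seat','pointer_tip','set_hand_tip'):
    L=r.place_of('scene',t)[:1]; print(t,[(np.round(x['centre'],4),round(x['confidence'],2)) for x in L])
    if L: P[t]=np.array(L[0]['centre'])
if 'core_grip' in P and 'core_ring' in P:
    d=P['core_grip']-P['core_ring']; print('pitch',np.degrees(np.arctan2(d[2],d[1])),np.linalg.norm(d))
u,v=proj('scene',[.475,-.10,.13]).astype(int)
cv2.imwrite(f'pics/{sys.argv[1]}c.png',cv2.resize(cv2.cvtColor(im[v-50:v+50,u-60:u+60],cv2.COLOR_RGB2BGR),None,fx=6,fy=6,interpolation=cv2.INTER_CUBIC))
E
python3 look.py s9
```

```text
23.75 [ 0.4843 -0.2021  0.0905] [-8.4721 -9.9935 19.6018] [-2.4417  2.2412  0.203 ]
core_grip [(array([ 0.4756, -0.1169,  0.0927]), 0.94)]
core_ring [(array([ 0.4812, -0.1698,  0.1037]), 0.64)]
rest_seat [(array([ 0.4782, -0.1644,  0.1023]), 0.75)]
pointer_tip []
set_hand_tip []
pitch -11.746661355094847 0.054320990418069516
```

View pics/s9c.png

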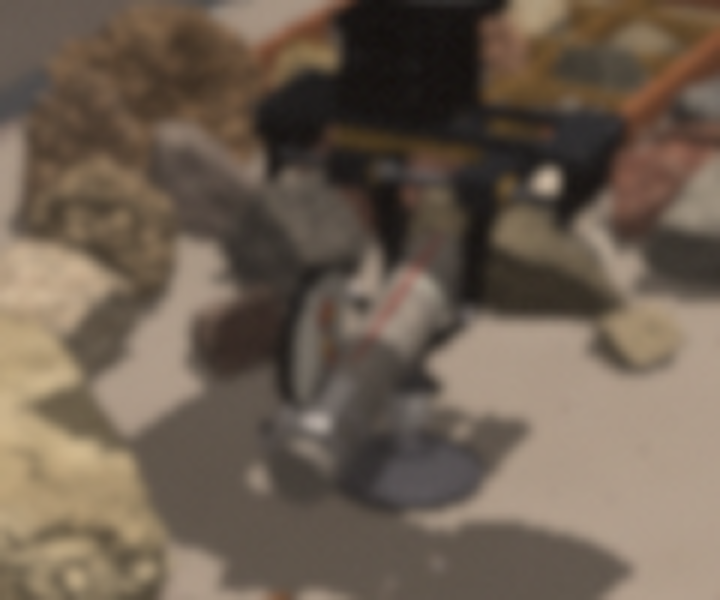

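The core is at about -11°, pushing with about 20 N and with the ring a few mm to the tail side. I'll continue to level with a small recentring.

Request:
{"fn": "carry_out", "kwargs": {
  "steps": [
    [[0,0.05,0.3],0],
    [[-0.05,0.1,0.5],0],
    [[-0.1,0.15,0.65],0],
    [[-0.2,0.2,0.8],0],
    [[-0.25,0.2,0.95],0],
    [[-0.3,0.2,1.1],0],
    [[-0.3,0.2,1.1],0],
    [[-0.3,0.2,1.1],0],
    [[-0.3,0.2,1.1],0]
  ]
}}

```text
time_s: 24.95
tcp_pos: [0.4843, -0.2031, 0.084]
ee_rot: [[0.068, -0.998, 0.009], [-0.998, -0.068, -0.011], [0.012, -0.008, -1.0]]
wrist_force: [-5.6, -12.2, 19.5]
gripper_width: 0.405
```

```bash
python3 look.py s10; python3 look.py s10b
```

```text
24.95 [ 0.4843 -0.2031  0.084 ] [ -5.6264 -12.1821  19.4532] [-3.3737  1.6799  0.1142]
core_grip [(array([0.4412, 0.1426, 0.0023]), 0.59)]
core_ring [(array([ 0.4794, -0.1693,  0.1038]), 0.68)]
rest_seat [(array([ 0.4795, -0.1645,  0.1017]), 0.77)]
pointer_tip []
set_hand_tip []
pitch -18.026173683509644 0.3302167470011174
25.25 [ 0.4843 -0.2031  0.084 ] [ -5.8747 -12.7179  18.7978] [-3.3181  1.6834  0.1857]
core_grip [(array([ 0.4743, -0.1176,  0.101 ]), 0.88)]
core_ring [(array([ 0.4815, -0.1719,  0.1001]), 0.56)]
rest_seat [(array([ 0.4778, -0.1646,  0.1024]), 0.76)]
pointer_tip [(array([ 0.4279, -0.3799,  0.0039]), 0.43)]
set_hand_tip []
pitch 0.9495668564358359 0.05478266149065779
```

Now near level with firm V contact (about 25 N on the V). Before going on I'll work out the red hand's angle from the earlier pictures, which takes no robot time.

```bash
cat > dial.py <<'E'
from h import *
def rect(file,grip,y,cam='scene',N=360,H=.045,roll=0):
    img=cv2.imread(file); y=np.array(y)/np.linalg.norm(y); x=np.cross(y,[0,0,1.]); x/=np.linalg.norm(x); z=np.cross(x,y)
    C=np.array(grip)+.074*y+.064*z-.005*x; uv=[];q=[]
    for a,b in((-H,-H),(H,-H),(H,H),(-H,H)):
        uv.append(proj(cam,C+a*y+b*z)); q.append((N/2-a/H*N/2,N/2-b/H*N/2))
    return cv2.warpPerspective(img,cv2.getPerspectiveTransform(np.float32(uv),np.float32(q)),(N,N),flags=cv2.INTER_CUBIC)
def red(D):
    f=D.astype(float); B,G,R=f[...,0],f[...,1],f[...,2]; w=np.clip((R-G)-12,0,None)*((R-G)>(G-B)*1.0)
    w[:20]=0;w[-60:]*=1; yy,xx=np.mgrid[:D.shape[0],:D.shape[1]]
    m=(abs(xx-180)<110)&(abs(yy-180)<125); w=w*m
    prof=[(v,round((w[v]*xx[v]).sum()/w[v].sum(),1),int(w[v].sum())) for v in range(90,300,15) if w[v].sum()>150]
    return prof
if __name__=='__main__':
    for f,g,yaw in(('pics/s2.png',(.4405,.1405,.052),18.4),('pics/s3.png',(.4392,.1398,.1865),18.6)):
        a=np.radians(yaw);D=rect(f,g,[np.sin(a),np.cos(a),0]); p=red(D);print(p)
        P=np.array([q for q in p if q[0]>=150]); k=np.polyfit(P[:,0],P[:,1],1,w=np.sqrt(P[:,2])); print('hand deg',np.degrees(np.arctan(k[0])))
        d=255-D.min(2).astype(float) if False else None
        L=cv2.cvtColor(D,cv2.COLOR_BGR2LAB).astype(float)
        by=[(v,round(float((np.clip(L[v,100:260,2]-150,0,None)*np.arange(100,260)).sum()/max(np.clip(L[v,100:260,2]-150,0,None).sum(),1e-6)),1),int(np.clip(L[v,100:260,2]-150,0,None).sum())) for v in range(90,260,10)]
        print('yellow',by)
E
python3 dial.py
```

```text
[(90, np.float64(171.8), 151), (105, np.float64(173.6), 979), (120, np.float64(175.3), 1382), (135, np.float64(176.0), 987), (150, np.float64(180.2), 426), (165, np.float64(188.8), 177), (180, np.float64(191.6), 231), (195, np.float64(196.7), 263), (210, np.float64(200.4), 306), (225, np.float64(203.2), 416), (240, np.float64(210.3), 368), (255, np.float64(215.6), 316), (270, np.float64(220.0), 154)]
hand deg 17.73732296824024
yellow [(90, 0.0, 0), (100, 0.0, 0), (110, 0.0, 0), (120, 0.0, 0), (130, 0.0, 0), (140, 0.0, 0), (150, 0.0, 0), (160, 0.0, 0), (170, 0.0, 0), (180, 0.0, 0), (190, 0.0, 0), (200, 0.0, 0), (210, 0.0, 0), (220, 0.0, 0), (230, 0.0, 0), (240, 0.0, 0), (250, 0.0, 0)]
[(105, np.float64(162.8), 473), (120, np.float64(166.6), 1257), (135, np.float64(167.1), 1254), (150, np.float64(166.4), 699), (165, np.float64(175.5), 197), (180, np.float64(181.9), 171), (195, np.float64(182.5), 312), (210, np.float64(189.4), 271), (225, np.float64(189.6), 379), (240, np.float64(199.1), 368), (255, np.float64(204.4), 314), (270, np.float64(210.2), 185)]
hand deg 19.147668944757882
yellow [(90, 0.0, 0), (100, 0.0, 0), (110, 0.0, 0), (120, 0.0, 0), (130, 0.0, 0), (140, 0.0, 0), (150, 0.0, 0), (160, 0.0, 0), (170, 0.0, 0), (180, 0.0, 0), (190, 0.0, 0), (200, 0.0, 0), (210, 0.0, 0), (220, 0.0, 0), (230, 0.0, 0), (240, 0.0, 0), (250, 0.0, 0)]
```

The red hand sits at about 17°. I'll hold level for 0.5 s, then rock up.

Request:
{"fn": "carry_out", "kwargs": {
  "steps": [
    [[-0.4,0,0.4],0],
    [[-0.4,0,0.4],0],
    [[-0.4,0,0.4],0],
    [[-0.4,0,0.4],0],
    [[-0.4,0,0.4],0],
    [[-0.45,0,0.5],0],
    [[-0.5,0,0.62],0],
    [[-0.5,0,0.75],0],
    [[-0.55,0,0.87],0],
    [[-0.6,0,1.0],0],
    [[-0.6,0,1.12],0],
    [[-0.65,0,1.25],0],
    [[-0.65,0,1.35],0],
    [[-0.65,0,1.35],0],
    [[-0.65,0,1.35],0],
    [[-0.65,0,1.35],0]
  ]
}}

```text
time_s: 27.15
tcp_pos: [0.4841, -0.2009, 0.0739]
ee_rot: [[0.071, -0.997, 0.009], [-0.997, -0.071, -0.017], [0.018, -0.008, -1.0]]
wrist_force: [-6.7, -15.9, 16.2]
gripper_width: 0.403
```

```bash
python3 look.py s11; python3 look.py s11b
```

```text
27.15 [ 0.4841 -0.2009  0.0739] [ -6.7    -15.8523  16.1917] [-4.2727  2.1634  0.2203]
core_grip [(array([ 0.4771, -0.1156,  0.1094]), 0.71)]
core_ring [(array([ 0.3762,  0.4133, -0.0037]), 0.6)]
rest_seat [(array([ 0.4795, -0.1648,  0.1047]), 0.63)]
pointer_tip [(array([ 0.4801, -0.17  ,  0.1042]), 0.33)]
set_hand_tip []
pitch 167.9296590519343 0.5501887221672215
27.45 [ 0.4841 -0.2009  0.0739] [ -7.6435 -14.9804  16.7251] [-4.2876  2.1153  0.2129]
core_grip [(array([ 0.476 , -0.1191,  0.1118]), 0.58)]
core_ring [(array([ 0.4807, -0.1713,  0.1006]), 0.88)]
rest_seat [(array([ 0.4798, -0.1658,  0.1033]), 0.81)]
pointer_tip []
set_hand_tip []
pitch 12.109748123115097 0.05359449598606187
```

View pics/s11c.png

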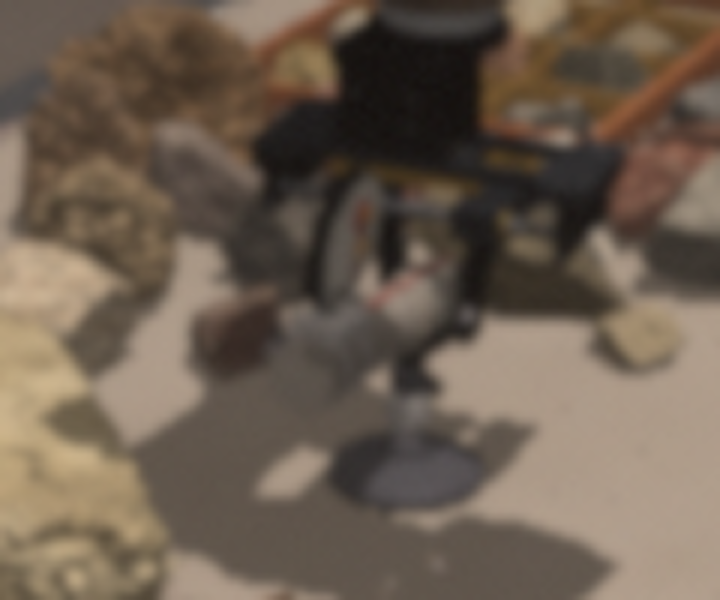

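Twelve pictures have been viewed, so I'll work from numbers now. I'll fit a core and dial silhouette to the network's mask to get the pitch.

```bash
cat > fit.py <<'E'
from h import *
from scipy.optimize import minimize
th=np.linspace(0,2*np.pi,40)
def model(a,s,yaw,roll,seat=np.array([.4797,-.1640,.0705])):
    y=np.array([np.sin(yaw)*np.cos(a),np.cos(yaw)*np.cos(a),np.sin(a)]); x=np.cross(y,[0,0,1.]);x/=np.linalg.norm(x); z=np.cross(x,y)
    x,z=x*np.cos(roll)+z*np.sin(roll),z*np.cos(roll)-x*np.sin(roll)
    V=seat+[0,0,.023*np.sqrt(2+np.tan(a)**2)]; g=V+(.055+s)*y      # s: core_ring y offset from seat along axis
    ring=lambda c,r,u,v:c+r*(np.outer(np.cos(th),u)+np.outer(np.sin(th),v))
    core=np.vstack([ring(g+t*y,.018,x,z) for t in(-.105,.105)])
    dc=g+.074*y+.064*z; dial=np.vstack([ring(dc+t*x,.036,y,z) for t in(-.005,.005)])
    return g,core,dial
def pj(P,cal):
    K,T=cal; p=P@T[:3,:3].T+T[:3,3]; return np.c_[K[0,0]*p[:,0]/-p[:,2]+K[0,2],-K[1,1]*p[:,1]/-p[:,2]+K[1,2]]
c=r.calibration('scene');cal=(np.array(c['camera_matrix']),np.linalg.inv(c['world_from_camera']))
S=4
def sil(p,yaw,win):
    u0,v0,w,h=win; m=np.zeros((h*S,w*S),np.uint8)
    _,co,di=model(p[0],p[1],yaw,p[2])
    for P in(co,di):
        q=(pj(P,cal)+[p[3],p[4]]-[u0-.5,v0-.5])*S; cv2.fillConvexPoly(m,cv2.convexHull(np.round(q).astype(np.int32)),255)
    return cv2.resize(m,(w,h),interpolation=cv2.INTER_AREA)/255.
def fit(mask,yaw,ulim=None):
    v,u=np.nonzero(mask); win=(u.min()-15,v.min()-15,u.max()-u.min()+31,v.max()-v.min()+31)
    M=mask[win[1]:win[1]+win[3],win[0]:win[0]+win[2]].astype(float)
    # only judge the gauge part: points whose column is left of the ring's column
    W=np.ones_like(M); ub=int(proj('scene',[.48,-.145,.11])[0])-win[0]; W[:,ub:]=0
    f=lambda p:(W*abs(sil(p,yaw,win)-M)).sum()+ (p[2]/.08)**2*3+((p[3]/1)**2+(p[4]/1)**2)*3+(( p[1]+.006)/.006)**2*1
    best=None
    for a0 in np.radians([4,10,16,22]):
        o=minimize(f,[a0,-.006,0,0,0],method='Nelder-Mead',options=dict(initial_simplex=np.array([[a0,-.006,0,0,0]]+[list(np.array([a0,-.006,0,0,0])+d) for d in np.diag([.08,.006,.08,1,1])]),maxiter=400))
        if best is None or o.fun<best.fun: best=o
    return best,M.sum()
if __name__=='__main__':
    for k in range(2):
        r.capture('scene'); L=r.cut_out('scene','dip_core')
        for d in L[:1]:
            o,n=fit(d['pixels'],np.radians(-4)); print(round(d['confidence'],2),n,'pitch',np.degrees(o.x[0]).round(1),'s mm',(o.x[1]*1e3).round(1),'roll',np.degrees(o.x[2]).round(1),'duv',o.x[3:].round(2),'cost',round(o.fun,1))
    s=r.sense();print(s['time_s'],s['tcp_pos'],s['wrist_force'])
E
python3 fit.py
```

```text
0.63 650.0 pitch 7.0 s mm -13.0 roll 6.0 duv [ 0.35 -0.2 ] cost 78.3
0.57 702.0 pitch 8.9 s mm -6.9 roll 6.3 duv [0.52 0.2 ] cost 64.2
27.95 [ 0.48412468 -0.20087797  0.07389061] [ -7.83321811 -13.86964511  16.42986495]
```

```bash
cat > hub.py <<'E'
from h import *
from fit import model,pj,cal
from scipy.optimize import least_squares
def frame(a,yaw,roll=0):
    y=np.array([np.sin(yaw)*np.cos(a),np.cos(yaw)*np.cos(a),np.sin(a)]); x=np.cross(y,[0,0,1.]);x/=np.linalg.norm(x); z=np.cross(x,y)
    return x*np.cos(roll)+z*np.sin(roll),y,z*np.cos(roll)-x*np.sin(roll)
def pts(g,a,yaw,q=np.radians(17),roll=0):
    x,y,z=frame(a,yaw,roll); h=g+.074*y+.079*z-.0065*x; t=h+.030*(-np.sin(q)*y-np.cos(q)*z)
    return pj(np.array([h,t]),cal)
def redpx(f,c,rad=14):
    I=cv2.imread(f).astype(float); B,G,R=I[...,0],I[...,1],I[...,2]; w=np.clip(R-G-14,0,None)*((R-G)>.9*(G-B))
    yy,xx=np.mgrid[:384,:512]; return w,xx,yy
def hub(f,p0,win=(5,5)):
    w,xx,yy=redpx(f,p0); c=np.array(p0,float)
    for _ in range(8):
        k=w*np.exp(-((xx-c[0])**2/(2*2.5**2)+(yy-c[1])**2/(2*2.5**2))); 
        if k.sum()<1: return None
        c=np.array([(k*xx).sum(),(k*yy).sum()])/k.sum()
    return c,round(k.sum())
if __name__=='__main__':
    np.set_printoptions(precision=2,suppress=True)
    Y=lambda d:np.array([np.sin(np.radians(d)),np.cos(np.radians(d)),0])
    ref=[('s2',np.array([.4405,.1405,.052]),18.4),('s3',np.array([.4349,.1271,.1864])+.0148*Y(18.6),18.6),('s4',np.array([.4774,-.1228,.1866])+.0148*Y(-3.5),-3.5)]
    for n,g,yw in ref:
        p=pts(g,0,np.radians(yw)); print(n,'pred',p[0],p[1],'hub',hub(f'pics/{n}.png',p[0]))
    for n in('s5','s9','s10','s10b','s11','s11b'):
        for a in(-5,0,12,18):
            g=model(np.radians(a),-.006,np.radians(-4),0)[0]; p=pts(g,np.radians(a),np.radians(-4)); print(n,a,'pred',p[0],'hub',hub(f'pics/{n}.png',p[0]))
E
python3 hub.py
```

```text
s2 pred [235.65 218.76] [238.65 227.36] hub (array([234.94, 219.1 ]), 263)
s3 pred [233.98 170.  ] [237.18 179.84] hub (array([232.97, 171.04]), 288)
s4 pred [278.62 138.56] [279.77 147.12] hub (array([286.38, 140.8 ]), 707)
s5 -5 pred [278.83 169.32] hub (array([276.74, 171.15]), 87)
s5 0 pred [279.74 165.07] hub (array([276.74, 171.15]), 87)
s5 12 pred [282.42 155.11] hub None
s5 18 pred [283.98 150.39] hub None
s9 -5 pred [278.83 169.32] hub (array([279.07, 174.86]), 76)
s9 0 pred [279.74 165.07] hub None
s9 12 pred [282.42 155.11] hub (array([284.43, 156.78]), 40)
s9 18 pred [283.98 150.39] hub (array([284.43, 156.77]), 40)
s10 -5 pred [278.83 169.32] hub (array([281.07, 167.84]), 81)
s10 0 pred [279.74 165.07] hub (array([281.07, 167.84]), 81)
s10 12 pred [282.42 155.11] hub (array([285.09, 158.87]), 8)
s10 18 pred [283.98 150.39] hub (array([279.75, 147.47]), 42)
s10b -5 pred [278.83 169.32] hub (array([281.03, 167.83]), 80)
s10b 0 pred [279.74 165.07] hub (array([281.03, 167.83]), 80)
s10b 12 pred [282.42 155.11] hub (array([285.27, 158.65]), 14)
s10b 18 pred [283.98 150.39] hub (array([279.82, 147.39]), 43)
s11 -5 pred [278.83 169.32] hub None
s11 0 pred [279.74 165.07] hub (array([284.96, 158.36]), 89)
s11 12 pred [282.42 155.11] hub (array([284.96, 158.35]), 89)
s11 18 pred [283.98 150.39] hub (array([284.96, 158.35]), 89)
s11b -5 pred [278.83 169.32] hub None
s11b 0 pred [279.74 165.07] hub (array([284.95, 158.27]), 87)
s11b 12 pred [282.42 155.11] hub (array([284.95, 158.27]), 87)
s11b 18 pred [283.98 150.39] hub (array([284.95, 158.27]), 87)
```

```bash
cat > solve.py <<'E'
from hub import *
from fit import model
bias=np.array([-.85,.6])
def solve(c,s0,yaw=-4):
    yw=np.radians(yaw)
    def f(p):
        g=model(p[0],p[1],yw,0)[0]; q=pts(g,p[0],yw,roll=p[2])[0]+bias
        return [(q[0]-c[0])/.4,(q[1]-c[1])/.4,(p[1]-s0)/.002,p[2]/.3]
    o=least_squares(f,[.1,s0,0]).x; return np.degrees(o[0]).round(1),(o[1]*1e3).round(1),np.degrees(o[2]).round(1)
if __name__=='__main__':
    for n,c,s in(('s5',(276.74,171.15),0),('s9',(279.07,174.86),-.006),('s10',(281.05,167.84),-.007),('s11',(284.96,158.3),-.007)): print(n,solve(c,s))
    # tip direction of red hand in image, observed vs predicted over roll/pitch
    for n,c in(('s10b',(281.05,167.84)),('s11',(284.96,158.3)),('s11b',(284.96,158.3))):
        w,xx,yy=redpx(f'pics/{n}.png',c); k=w*(abs(xx-c[0])<5)*(yy>c[1]-4)*(yy<c[1]+14)
        print(n,[(v,round((k[v]*xx[v]).sum()/k[v].sum(),2),int(k[v].sum())) for v in range(int(c[1])-3,int(c[1])+14) if k[v].sum()>8])
    for a in(9,13):
      for q in(14,17,20):
        for ro in(0,7):
            g=model(np.radians(a),-.007,np.radians(-4),0)[0];p=pts(g,np.radians(a),np.radians(-4),np.radians(q),np.radians(ro));print(a,q,ro,p[0],'dir',(p[1]-p[0])/(p[1]-p[0])[1])
E
python3 solve.py
```

```text
s5 (np.float64(-5.5), np.float64(0.0), np.float64(-0.8))
s9 (np.float64(-10.2), np.float64(-6.0), np.float64(4.3))
s10 (np.float64(-1.9), np.float64(-7.0), np.float64(5.5))
s11 (np.float64(10.3), np.float64(-7.0), np.float64(8.6))
s10b [(166, np.float64(280.92), 12), (167, np.float64(281.28), 29), (168, np.float64(281.36), 28), (169, np.float64(281.65), 23), (170, np.float64(283.42), 12), (175, np.float64(285.45), 11), (176, np.float64(285.06), 18), (177, np.float64(285.67), 15), (178, np.float64(285.2), 10)]
s11 [(157, np.float64(285.12), 25), (158, np.float64(285.07), 30), (159, np.float64(284.88), 24), (160, np.float64(284.55), 11), (170, np.float64(287.85), 20), (171, np.float64(288.0), 42)]
s11b [(157, np.float64(285.04), 26), (158, np.float64(285.03), 29), (159, np.float64(284.91), 22), (160, np.float64(284.5), 12), (170, np.float64(287.85), 20), (171, np.float64(288.05), 42)]
9 14 0 [281.82602288 157.48571029] dir [0.02392751 1.        ]
9 14 7 [284.81826291 158.45265123] dir [-0.10402161  1.        ]
9 17 0 [281.82602288 157.48571029] dir [0.0480289 1.       ]
9 17 7 [284.81826291 158.45265123] dir [-0.08110711  1.        ]
9 20 0 [281.82602288 157.48571029] dir [0.07352031 1.        ]
9 20 7 [284.81826291 158.45265123] dir [-0.05684734  1.        ]
13 14 0 [282.8027435  154.27224046] dir [-0.00745985  1.        ]
13 14 7 [285.77973797 155.23442049] dir [-0.13144869  1.        ]
13 17 0 [282.8027435  154.27224046] dir [0.01494171 1.        ]
13 17 7 [285.77973797 155.23442049] dir [-0.10964513  1.        ]
13 20 0 [282.8027435  154.27224046] dir [0.03840189 1.        ]
13 20 7 [285.77973797 155.23442049] dir [-0.0867965  1.       ]
```

The solve gives +10° pitch, with the earlier frames at -5.5°, -10° and -2° (so level was met), and a roll of about 6 to 8°. I'll rock up further and ease the sideways load.

Request:
{"fn": "carry_out", "kwargs": {
  "steps": [
    [[-0.43,0.1,0.35],0],
    [[-0.43,0.2,0.4],0],
    [[-0.45,0.25,0.5],0],
    [[-0.45,0.3,0.58],0],
    [[-0.48,0.3,0.66],0],
    [[-0.5,0.3,0.74],0],
    [[-0.5,0.3,0.8],0],
    [[-0.5,0.3,0.8],0],
    [[-0.5,0.3,0.8],0]
  ]
}}

```text
time_s: 28.85
tcp_pos: [0.4839, -0.1996, 0.0694]
ee_rot: [[0.074, -0.997, 0.016], [-0.997, -0.074, -0.023], [0.024, -0.014, -1.0]]
wrist_force: [-2.7, -13.0, 13.2]
gripper_width: 0.391
```

```bash
cat > chk.py <<'E'
import sys
from solve import *
s=r.sense();print(s['time_s'],s['tcp_pos'],s['wrist_force'])
G=[];R=[];C=[]
for k in range(3):
    n=f'{sys.argv[1]}_{k}';save('scene',n)
    for t,A in(('core_grip',G),('core_ring',R)):
        L=r.place_of('scene',t)
        if L and abs(L[0]['centre'][0]-.478)<.03 and abs(L[0]['centre'][1]+.14)<.06: A.append(L[0]['centre'])
    h=hub(f'pics/{n}.png',(float(sys.argv[2]),float(sys.argv[3]))); C.append(h[0]) if h else 0
print('grip',np.mean(G,0) if G else None,len(G),'ring',np.mean(R,0) if R else None,len(R))
c=np.mean(C,0);print('hub',c)
for yaw in(-4,-5.7):print(yaw,solve(c,-.007,yaw))
w,xx,yy=redpx(f'pics/{n}.png',c); k=w*(abs(xx-c[0])<6)*(yy>c[1]-4)*(yy<c[1]+14)
print([(v,round((k[v]*xx[v]).sum()/k[v].sum(),2),int(k[v].sum())) for v in range(int(c[1])-3,int(c[1])+14) if k[v].sum()>8])
E
python3 chk.py f1 286.5 153.5
```

```text
28.85 [ 0.48393591 -0.19955093  0.06941242] [ -2.68466444 -13.0119408   13.21608588]
grip [ 0.4757     -0.12086667  0.11673333] 3 ring [ 0.4809  -0.17235  0.1029 ] 2
hub [286.83176929 153.98311504]
-4 (np.float64(16.0), np.float64(-7.0), np.float64(9.7))
-5.7 (np.float64(15.6), np.float64(-7.0), np.float64(7.6))
[(152, np.float64(287.09), 11), (153, np.float64(286.96), 27), (154, np.float64(286.86), 29), (155, np.float64(286.6), 20)]
```

Run:
```python
from dial import *
for f,g,yaw in(('pics/s2.png',(.4405,.1405,.052),18.4),('pics/s3.png',(.4392,.1398,.1865),18.6)):
    a=np.radians(yaw);D=rect(f,g,[np.sin(a),np.cos(a),0]).astype(float)
    D=cv2.GaussianBlur(D,(0,0),3);B,G,R=D[...,0],D[...,1],D[...,2]
    print(f,'vertical check: dial rim row180 dark edges',[int(v) for v in D[180,20:340:20].mean(1)])
    for v in range(110,285,12):
        xs=np.arange(120,250); 
        yel=np.clip(G-B-  (G-B)[v,250:280].mean()-4,0,None)[v,120:250]; rd=np.clip((R-G)-12,0,None)[v,120:250]
        dk=np.clip(np.median(G[v,110:250])-G[v,120:250]-4,0,None)
        c=lambda w:(round((w*xs).sum()/w.sum(),1),int(w.sum())) if w.sum()>20 else None
        print(v,'yel',c(yel),'red',c(rd),'Gmin',120+int(G[v,120:250].argmin()),'dark',c(dk))
```

```text
pics/s2.png vertical check: dial rim row180 dark edges [47, 73, 96, 98, 99, 98, 99, 93, 75, 77, 96, 98, 99, 96, 86, 90]
110 yel None red (np.float64(174.5), 1193) Gmin 181 dark (np.float64(175.1), 980)
122 yel (np.float64(179.9), 86) red (np.float64(175.3), 1334) Gmin 169 dark (np.float64(174.8), 1000)
134 yel (np.float64(186.0), 96) red (np.float64(175.8), 1012) Gmin 171 dark (np.float64(175.0), 989)
146 yel None red (np.float64(178.7), 550) Gmin 179 dark (np.float64(178.9), 988)
158 yel None red (np.float64(184.4), 244) Gmin 185 dark (np.float64(184.4), 905)
170 yel None red (np.float64(190.5), 180) Gmin 188 dark (np.float64(188.1), 841)
182 yel (np.float64(175.6), 43) red (np.float64(189.5), 275) Gmin 191 dark (np.float64(190.0), 770)
194 yel (np.float64(179.6), 240) red (np.float64(187.7), 424) Gmin 193 dark (np.float64(190.4), 699)
206 yel (np.float64(183.3), 284) red (np.float64(190.1), 464) Gmin 193 dark (np.float64(191.9), 767)
218 yel (np.float64(185.8), 109) red (np.float64(198.4), 442) Gmin 197 dark (np.float64(195.5), 875)
230 yel None red (np.float64(205.9), 380) Gmin 20
[... 1118 characters left out ...]
 (np.float64(169.5), 153) red (np.float64(179.4), 349) Gmin 181 dark (np.float64(179.6), 742)
206 yel (np.float64(171.9), 338) red (np.float64(179.4), 455) Gmin 183 dark (np.float64(179.8), 816)
218 yel (np.float64(175.2), 256) red (np.float64(184.2), 433) Gmin 185 dark (np.float64(181.9), 872)
230 yel None red (np.float64(193.4), 358) Gmin 191 dark (np.float64(186.4), 791)
242 yel None red (np.float64(199.9), 359) Gmin 196 dark (np.float64(190.2), 749)
254 yel None red (np.float64(203.9), 311) Gmin 202 dark (np.float64(194.5), 551)
266 yel None red (np.float64(208.6), 211) Gmin 207 dark (np.float64(198.5), 312)
278 yel None red (np.float64(212.7), 112) Gmin 211 dark (np.float64(195.9), 211)
```

Pitch is about 15.8° against a hand angle of about 16.8° from both dial pictures, so I'll make a small final nudge and let it settle.

Request:
{"fn": "carry_out", "kwargs": {
  "steps": [
    [[-0.38,0.28,0.36],0],
    [[-0.39,0.28,0.39],0],
    [[-0.39,0.28,0.42],0],
    [[-0.4,0.28,0.44],0],
    [[-0.4,0.28,0.44],0],
    [[-0.4,0.28,0.44],0],
    [[-0.4,0.28,0.44],0],
    [[-0.4,0.28,0.44],0],
    [[-0.4,0.28,0.44],0],
    [[-0.4,0.28,0.44],0],
    [[-0.4,0.28,0.44],0],
    [[-0.4,0.28,0.44],0],
    [[-0.4,0.28,0.44],0],
    [[-0.4,0.28,0.44],0]
  ]
}}

```text
time_s: 30.7
tcp_pos: [0.4842, -0.1991, 0.0685]
ee_rot: [[0.076, -0.997, 0.023], [-0.997, -0.077, -0.028], [0.03, -0.021, -0.999]]
wrist_force: [-1.8, -12.1, 12.4]
gripper_width: 0.391
```

```bash
python3 chk.py f2 287 153
python3 - <<'E'
from dial import *
from fit import model
from hub import pts
# where does the dark pointer hang relative to the red hand: rectify dial in final pose and profile
a,y=np.radians(16.8),np.radians(-5.8)
g=model(a,-.007,y,0)[0]
for k in(0,1,2):
    D=rect(f'pics/f2_{k}.png',g,[np.sin(y)*np.cos(a),np.cos(y)*np.cos(a),np.sin(a)]).astype(float)
    G=D[...,1];R=D[...,2]
    if k==0: print([(v,int((R-G)[v,60:300].max()),60+int((R-G)[v,60:300].argmax()),60+int(G[v,60:300].argmin())) for v in range(90,300,15)])
E
```

```text
30.7 [ 0.48418353 -0.19911789  0.06849495] [ -1.83284166 -12.06403001  12.41937701]
grip [ 0.47726667 -0.11833333  0.11613333] 3 ring [ 0.48125 -0.1723   0.10285] 2
hub [287.25644282 154.11915867]
-4 (np.float64(16.0), np.float64(-7.0), np.float64(10.7))
-5.7 (np.float64(15.6), np.float64(-7.0), np.float64(8.6))
[(152, np.float64(287.6), 15), (153, np.float64(287.42), 24), (154, np.float64(287.16), 19), (155, np.float64(288.53), 15), (156, np.float64(288.89), 9), (158, np.float64(286.67), 9), (159, np.float64(286.6), 10)]
[(90, 5, 113, 106), (105, 8, 274, 75), (120, 14, 293, 80), (135, 22, 280, 81), (150, 26, 281, 68), (165, 22, 286, 60), (180, 20, 292, 60), (195, 20, 290, 60), (210, 21, 295, 60), (225, 20, 293, 60), (240, 18, 291, 60), (255, 18, 273, 60), (270, 17, 281, 60), (285, 13, 284, 60)]
```

Pitch held at about 16°, but my sideways push is tilting the tool and adding roll (now about 9°). I'll reverse that push to bring the dial back upright.

Request:
{"fn": "carry_out", "kwargs": {
  "steps": [
    [[-0.38,0.1,0.37],0],
    [[-0.36,-0.1,0.39],0],
    [[-0.34,-0.25,0.41],0],
    [[-0.34,-0.4,0.43],0],
    [[-0.34,-0.4,0.43],0],
    [[-0.34,-0.4,0.43],0],
    [[-0.34,-0.4,0.43],0],
    [[-0.34,-0.4,0.43],0]
  ]
}}

```text
time_s: 31.95
tcp_pos: [0.4842, -0.1982, 0.0655]
ee_rot: [[0.077, -0.997, 0.015], [-0.996, -0.078, -0.031], [0.032, -0.013, -0.999]]
wrist_force: [-12.4, -10.7, 13.2]
gripper_width: 0.396
```

```bash
python3 chk.py f3 287 153
```

```text
31.95 [ 0.4841619  -0.19821179  0.06553144] [-12.44423696 -10.7414242   13.15998078]
grip [ 0.476   -0.1218   0.12005] 2 ring [ 0.4802     -0.17386667  0.10166667] 3
hub [288.88771304 150.66051916]
-4 (np.float64(20.8), np.float64(-7.0), np.float64(11.7))
-5.7 (np.float64(20.4), np.float64(-7.0), np.float64(9.7))
[(149, np.float64(289.15), 13), (150, np.float64(289.0), 26), (151, np.float64(288.86), 29), (152, np.float64(288.57), 14)]
```

It slipped to about 20.5°. I'll ease back up while continuing to tilt the tool the other way.

Request:
{"fn": "carry_out", "kwargs": {
  "steps": [
    [[-0.3,-0.4,0.3],0],
    [[-0.3,-0.45,0.2],0],
    [[-0.3,-0.5,0.1],0],
    [[-0.3,-0.55,0.05],0],
    [[-0.3,-0.55,0.0],0],
    [[-0.3,-0.55,0.0],0],
    [[-0.3,-0.55,0.0],0],
    [[-0.3,-0.55,0.0],0]
  ]
}}

```text
time_s: 33.2
tcp_pos: [0.4839, -0.1977, 0.0655]
ee_rot: [[0.078, -0.997, 0.004], [-0.996, -0.078, -0.034], [0.034, -0.001, -0.999]]
wrist_force: [-11.4, -13.0, 8.6]
gripper_width: 0.39
```

```bash
cat > mfit.py <<'E'
from fit import *
def run(n=3,yaw=-5.7,b=(-.85,.6),s0=-.007,a0=.3):
    yw=np.radians(yaw); out=[]
    Ms=[]
    for k in range(n):
        r.capture('scene'); L=r.cut_out('scene','dip_core')
        if L: Ms.append(L[0]['pixels'].astype(float))
    M=np.mean(Ms,0); v,u=np.nonzero(M>.5); win=(u.min()-15,v.min()-15,u.max()-u.min()+31,v.max()-v.min()+31)
    M=M[win[1]:win[1]+win[3],win[0]:win[0]+win[2]]; W=np.ones_like(M); W[:,int(proj('scene',[.48,-.145,.11])[0])-win[0]:]=0
    f=lambda p:(W*(sil(p,yw,win)-M)**2).sum()+((p[3]-b[0])**2+(p[4]-b[1])**2)*8/.5+((p[1]-s0)/.003)**2*4
    x0=np.array([a0,s0,.1,*b]); o=minimize(f,x0,method='Nelder-Mead',options=dict(initial_simplex=np.vstack([x0]+[x0+d for d in np.diag([.08,.004,.1,.7,.7])]),maxiter=500))
    print('mask pitch',np.degrees(o.x[0]).round(1),'s',(o.x[1]*1e3).round(1),'roll',np.degrees(o.x[2]).round(1),o.x[3:].round(2),'cost',round(o.fun,1),len(Ms))
    for ro in(0,5,10,15):
        q=o.x.copy();q[2]=np.radians(ro);print(ro,round(f(q),1),end=' | ')
    print()
if __name__=='__main__': run()
E
python3 chk.py f4 288 152; python3 mfit.py
```

```text
33.2 [ 0.4838849  -0.19768519  0.06546821] [-11.4404224  -13.03889506   8.5519611 ]
grip [ 0.47746667 -0.1218      0.11806667] 3 ring [ 0.47983333 -0.17303333  0.10336667] 3
hub [288.56289546 150.99834613]
-4 (np.float64(20.2), np.float64(-7.0), np.float64(11.2))
-5.7 (np.float64(19.8), np.float64(-7.0), np.float64(9.3))
[(149, np.float64(288.93), 14), (150, np.float64(288.73), 26), (151, np.float64(288.64), 25), (152, np.float64(288.33), 15), (156, np.float64(287.91), 11), (157, np.float64(287.83), 12)]
mask pitch 19.8 s -8.5 roll 9.7 [-0.61  0.42] cost 45.6 3
0 150.0 | 5 83.3 | 10 46.8 | 15 86.9 |
```

Request:
{"fn": "carry_out", "kwargs": {
  "steps": [
    [[-0.3,-0.6,0.05],0],
    [[-0.3,-0.7,-0.05],0],
    [[-0.3,-0.8,-0.1],0],
    [[-0.3,-0.8,-0.15],0],
    [[-0.3,-0.8,-0.2],0],
    [[-0.3,-0.8,-0.2],0],
    [[-0.3,-0.8,-0.2],0]
  ]
}}

```text
time_s: 34.65
tcp_pos: [0.4839, -0.1973, 0.0668]
ee_rot: [[0.078, -0.997, -0.013], [-0.996, -0.077, -0.037], [0.036, 0.016, -0.999]]
wrist_force: [-15.3, -14.9, 7.9]
gripper_width: 0.398
```

```bash
python3 chk.py f5 288 152; python3 mfit.py
```

```text
34.65 [ 0.48394757 -0.19726147  0.06680877] [-15.26530419 -14.92570572   7.92121693]
grip [ 0.4764 -0.1215  0.1185] 3 ring [ 0.48003333 -0.17373333  0.1033    ] 3
hub [287.29959141 152.90442277]
-4 (np.float64(17.4), np.float64(-7.0), np.float64(10.0))
-5.7 (np.float64(17.0), np.float64(-7.0), np.float64(7.9))
[(151, np.float64(287.67), 15), (152, np.float64(287.5), 24), (153, np.float64(287.13), 23), (154, np.float64(287.07), 14), (157, np.float64(288.11), 9)]
mask pitch 17.5 s -7.4 roll 8.6 [-0.65  0.64] cost 46.6 3
0 152.5 | 5 75.5 | 10 57.9 | 15 103.9 |
```

Good: pitch about 17.2° and roll about 8°. One more roll correction while holding the pitch.

Request:
{"fn": "carry_out", "kwargs": {
  "steps": [
    [[-0.3,-0.6,-0.05],0],
    [[-0.3,-0.8,-0.05],0],
    [[-0.3,-0.9,-0.05],0],
    [[-0.3,-1.0,-0.05],0],
    [[-0.3,-1.0,-0.05],0],
    [[-0.3,-1.0,-0.05],0],
    [[-0.3,-1.0,-0.05],0]
  ]
}}

```text
time_s: 36.1
tcp_pos: [0.4834, -0.1972, 0.0665]
ee_rot: [[0.077, -0.996, -0.035], [-0.996, -0.076, -0.04], [0.038, 0.038, -0.999]]
wrist_force: [-18.4, -17.8, 11.6]
gripper_width: 0.398
```

```bash
python3 chk.py f6 287.5 152.8; python3 mfit.py
```

```text
36.1 [ 0.48343441 -0.19724452  0.06652158] [-18.39119049 -17.82317051  11.56806116]
grip [ 0.47563333 -0.11966667  0.1169    ] 3 ring [ 0.47995 -0.1724   0.1017 ] 2
hub [286.80684918 151.89160766]
-4 (np.float64(18.3), np.float64(-7.0), np.float64(8.2))
-5.7 (np.float64(18.0), np.float64(-7.0), np.float64(6.2))
[(150, np.float64(287.08), 12), (151, np.float64(286.96), 23), (152, np.float64(286.79), 24), (153, np.float64(286.5), 12), (157, np.float64(286.75), 12)]
mask pitch 18.0 s -6.9 roll 8.2 [-0.81  0.39] cost 50.6 2
0 144.1 | 5 68.8 | 10 65.8 | 15 112.9 |
```

Request:
{"fn": "carry_out", "kwargs": {
  "steps": [
    [[-0.35,-0.7,-0.1],0],
    [[-0.35,-0.8,-0.15],0],
    [[-0.35,-0.8,-0.2],0],
    [[-0.35,-0.8,-0.2],0],
    [[-0.35,-0.8,-0.2],0],
    [[-0.35,-0.8,-0.2],0],
    [[-0.35,-0.8,-0.2],0],
    [[-0.35,-0.8,-0.2],0],
    [[-0.35,-0.8,-0.2],0]
  ]
}}

```text
time_s: 37.75
tcp_pos: [0.4829, -0.1967, 0.0679]
ee_rot: [[0.077, -0.996, -0.053], [-0.996, -0.075, -0.044], [0.04, 0.056, -0.998]]
wrist_force: [-15.7, -15.0, 9.1]
gripper_width: 0.398
```

```bash
python3 chk.py f7 287 152.5; python3 mfit.py; python3 -c "
from h import *
s=r.sense();print(s['time_s'],s['tcp_pos'],s['joint_velocities'],s['wrist_force'],s['gripper_width'])"
```

```text
37.75 [ 0.48294572 -0.19673324  0.06786341] [-15.66156307 -14.99949893   9.12852813]
grip [ 0.47586667 -0.11956667  0.1176    ] 3 ring [ 0.4804     -0.17143333  0.10126667] 3
hub [285.28460466 153.30872585]
-4 (np.float64(16.0), np.float64(-7.0), np.float64(6.0))
-5.7 (np.float64(15.7), np.float64(-7.0), np.float64(3.9))
[(152, np.float64(285.32), 19), (153, np.float64(285.32), 25), (154, np.float64(285.19), 16), (158, np.float64(285.2), 10)]
mask pitch 16.1 s -6.3 roll 4.0 [-0.7   0.82] cost 43.4 3
0 88.3 | 5 51.2 | 10 108.4 | 15 162.4 | 
38.5 [ 0.4829335  -0.19673142  0.06785808] [ 0.03496902  0.06619359 -0.02043442 -0.0122379  -0.00121799 -0.00778274] [-15.52992585 -16.1374644    9.44416889] 0.40279165498350145
```

Pitch is about 16° against a hand angle of about 17°, roll is about 4°, the ring is about 6 mm from the seat, and everything is still and holding. Handing in.

```bash
python3 -c "
from station import r
print(r.finish_job())"
```

```text
the job is handed in; nothing more can be done
None
```

The core is rocked up on the V and held still there by its tail end, with the pointer about 1° short of the red hand by my estimate. The job was handed in at about 38.5 s, and no verdict was reported.

**What I did:**
- I lifted the core near mid-length and laid it on the V at its ring.
- The tool can only turn about vertical, so I then let the gauge end down to the table, released the core and regrasped the tail.
- From there I levered it up through level, pausing about half a second with an estimated pitch of -2°, and on up to the hand's angle.

**Last checks:**

| Quantity | Estimate | Limit |
|---|---|---|
| Core pitch | 16° (15.7–16.1°; a rough check from the network's core positions gave 16.8°) | within 3° of the hand |
| Red hand angle (from two earlier dial pictures) | 16.8° ± 1° | – |
| Dial roll | 4–6° | 12° |
| Depth ring, distance along the V | 6–7 mm from the seat, towards the tail | 15 mm |

The wrist force was steady, with about 9 N of downward push, and the joint speeds were near zero.

**What was weak or went wrong:**
- **Pointer against hand:** I could not check this directly. The dial was too foreshortened and I had used up the 12 pictures, so the match rests on the computed pitch and the earlier reading of the hand.
- **Roll:** it had grown to about 10° because my sideways push was tilting the tool, and the pitch slipped to about 20°. I corrected both before handing in.
- **First laying on the V:** it was about 5° gauge-down (one rough estimate said nearer 7°), still inside the 8° limit. The pause at level was meant to make that step sure.

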